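# Hang the knotted headband in the gap on the rail

## Robot

A 7-joint arm with a two-finger parallel gripper is mounted at the origin on the work surface. World frame = base frame: x ahead of the robot, y to its left, z up, the work surface at z = 0. Lengths are in m, angles in rad, forces in N, time in s.
With the tool pointing down it reaches from about 0.425 to 0.925 m from the base axis. Payload 6.8 kg.
Tool frame: the origin (TCP) lies at the very end of the fingers, on their centre line; the grasp point (between the pads) lies 19 mm behind it; y points along the fingers, z is the direction in which the jaws open and shut, and the axes are right-handed (so a half turn about y gives the same grasp; the last joint's range is limited). The gripper opens to 85 mm and grips with 20 to 120 N. Pads are 22 mm wide; open, the fingers measure 114 mm over their backs; the gripper's body (76 mm by 85 mm) begins 54 mm behind the grasp point. The pads swing forward as they close: fully open they stand 13 mm farther back than shut.
Start: joints at [-1.413, 0.477, 0.022, 1.555, -0.011, 1.109, -0.083], TCP at [0.177, 0.651, 0.231] pointing down, gripper open.
Joint ranges: [-2.96, 2.96], [-0.34, 2.1], [-1.41, 1.46], [0.24, 2.44], [-1.37, 4.51], [0.17, 1.92], [-2.96, 2.96]. Speed limits (rad/s): [2.39, 2.39, 3.14, 3.14, 3.14, 3.14, 3.14].

## Interface

Orientations are given as a rotation vector (axis times angle).
In Python, from bench import r gives the robot as it stands.
- The arm moves only by the tool drive_tool, never from a script. Its argument "series" is a list of rows, each a list of 7 numbers: the shift along the tool's x, y, z in mm, then the turn, a rotation vector about the tool's x, y, z in degrees, then the finger opening in mm, from 0 to 85.4. In form: [[tx, ty, tz, wx, wy, wz, grip], ...]. A call has 1 to 5 rows; each row is the pose to reach, as a shift and turn from the pose measured when the call began, along the tool's axes at that moment; what a row does not reach only later rows make up. A row lasts 1/10 s, in which the tool goes at most 50 mm and 8.59 degrees, less where a joint would pass 70% of its speed; a pose out of reach is approached as far as the arm can. A call with a gripper value outside its range is refused whole. The fingers move at their own pace and stop on an object; "squeeze" is the grip in N (left out, the last holds). Time passes only in rows, so rows that repeat a pose let the fingers close. It gives the time, the measured TCP pose, the force and the opening at its end, in the units of the state.
- r.get_obs(): the state, without advancing time (a new reading comes with each control period).
- r.grab_frame(name): name is "side" or "top"; returns a dict with "frame" (420x560x3 uint8, blue, green, red), "intrinsics" (3x3 intrinsics, pixels), "rvec" (rotation vector, rad) and "tvec" (3), from world to camera coordinates, as OpenCV has them. Camera axes: x right, y down, z forward; pixel columns grow to the right and rows downward; lengths in m; the calibration is good to about 2 mm. A picture is of the moment at which its call begins. There is no depth.
- r.hand_in(): hands the job in, once; it reports no verdict.
The state is a dict: "clock": time; "joints": joint angles; "qvel": joint speeds; "tau": joint torques, N m; "tcp_pos": TCP position; "orientation": TCP orientation; "contact_force": force on the tool from outside, world axes, zero at the start; "moment": the same for the moment, N m; "grip_width": finger opening in m.
Only numpy, scipy, OpenCV 4.12 (cv2) and the standard library are available. Lean on these libraries where they do the work, as an engineer would, in place of code of your own. Each camera call takes 0.05 s, during which the arm holds its last target.

## Task

Lift the knotted headband out of its box, lay it flat on the grey mat and let go of it there; then take it up again and hang it over the rail, knot upwards with one leg on each side of the bar, in the gap between the two plain bands and touching neither. Let it hang still, and leave everything else where it is.

Things in the scene. Friction and masses are not known exactly. Their poses are not given: they have to be found in the camera images.
- knot (a point): Centre of the headband's knot: a block 30 mm along x (outwards), 26 mm across (y), 30 mm along z, on the outside of the apex of the rigid U. +x points from the legs out through apex and knot; the apex's outer face is 15 mm behind this point, its inner face 20 mm, the leg ends 135 mm. At the start it lies flat in the box, z up, this point 15 mm above the box floor and 5 to 13 mm of gap from knot to end wall.
- arc_centre (a point): Centre of the headband's half-circle arc, 77 mm behind the knot centre; same axes. The headband is a rigid fabric-covered U, 56 to 104 g: band 5 mm thick and 30 mm wide (along z), a half circle of outer radius 62 mm and two straight legs 58 mm long, 124 mm across (y). It balances about 25 mm from this point towards the knot, so it hangs knot up.
- box_floor (a point): Centre of the inner floor (6 mm above the table) of the fixed open plywood box that holds the headband: inside 170 mm along x and 144 mm along y, walls 6 mm thick and 50 mm high above this floor. The headband's knot lies at its +x end.
- mat_top (a point): Centre of the top face of the fixed grey felt mat, 230 mm along x, 200 mm along y, 4 mm thick, fixed to the table.
- bar_top (a point): Mid-length point on top of the brass bar of the fixed rail: horizontal, along this point's x, 16 mm in diameter, 360 mm long, top 166 mm above the table. Two 14 mm posts 165 mm either side of this point stand on wooden feet 50 mm by 130 mm (across), 10 mm high; nothing rises above the bar but the hanging bands. The rail's +x end is the one away from the robot.
- band_near: Plain U band without knot hanging loose on the bar on the robot's side of the gap: 20 mm wide along the bar (x), 120 mm across (y), 4 mm thick, reaching 4 mm above and 106 mm below the bar's top. Origin: underside of its apex, on top of the bar; x along the bar, z up.
- band_far: A second plain band like band_near, on the far side of the gap; same size and origin.
- soap_bottle: Bystander: amber bottle, 60 mm in diameter, 150 mm high; origin at the centre of its foot.
- vase: Bystander: terracotta vase, 72 mm in diameter, 110 mm high; origin at the centre of its foot.
- candle_jar: Bystander: lidded jar, 64 mm in diameter, 75 mm high; origin at the centre of its foot.
- dish: Bystander: white dish, 64 mm in diameter, 22 mm high; origin at the centre of its foot.
- tin: Bystander: flat aluminium tin, 56 mm in diameter, 30 mm high; origin at the centre of its foot.
Things that resemble listed ones, but are neither listed nor needed, are in the scene too. Leave any brown look-alike of the part that bears knot alone.

How it is judged:
On the way, in this order (a step that is already met when the one before it is completed fails the run):
1. the headband lies flat on the mat, its middle over the mat, at rest and let go (angle between knot's own z axis and vertical below 0.12 rad and height (world z) of knot below 0.026 m and x of arc_centre in the frame of mat_top between -0.115 and 0.115 m and y of arc_centre in the frame of mat_top between -0.1 and 0.1 m and contact force between headband and the fingers below 0.05 N and linear speed of headband below 0.02 m/s), for 0.2 s.
2. the headband hangs on the bar, knot upwards, let go (angle between knot's own x axis and vertical below 0.25 rad and contact force between headband and rail above 0.2 N and contact force between headband and the fingers below 0.05 N), for 0.2 s.
At the end, for the whole second after the job is handed in: The headband hangs by the inside of its apex on the bar, knot straight up to within 0.25 rad and 20 mm sideways, its plane square to the bar within 0.35 rad, between the two plain bands (which still hang) and touching neither, released and at rest (angle between knot's own x axis and vertical below 0.25 rad and angle between the z axis of knot and the x axis of bar_top, either way round below 0.35 rad and z of knot in the frame of bar_top between 0.012 and 0.03 m and y of knot in the frame of bar_top between -0.02 and 0.02 m and x of knot in the frame of band_near above 0.026 m and x of knot in the frame of band_far below -0.026 m and contact force between headband and rail above 0.2 N and contact force between headband and band_near below 0.02 N and contact force between headband and band_far below 0.02 N and linear speed of headband below 0.03 m/s and angular speed of headband below 0.5 rad/s and z of each of band_near, band_far in the frame of bar_top above -0.01 m).
It fails at once if the bottle, vase, candle jar, dish or tin is shifted by more than 25 mm (distance of any of soap_bottle, vase, candle_jar, dish, tin from where it was at the start of the episode above 0.025 m).
It fails at once if a plain band already hanging is shifted by more than 25 mm or knocked off the rail (distance of any of band_near, band_far from where it was at the start of the episode above 0.025 m).
It also fails if it takes over 61 s, if anything falls off the work surface, if the arm or the gripper's body presses on something with over 40 N, if the wrist force passes 120 N, or if a joint passes its speed limit or range.

## Working session

There is one attempt and no reset: what is moved stays moved. The work goes in short steps, Python scripts to look and compute and a tool call to move; the robot and the scene stay as the last step left them, time stands still between calls to the robot, and variables do not carry over. Pictures are saved under pics/ and viewed, and the job is handed in when it is done.

Besides the shell and the picture viewer there is one more tool, called after "Call:" as name([rows], argument=value, ...), one row to a line, values as JSON. drive_tool: Moves the arm, as the interface text tells. Its arguments: {"type":"object","properties":{"series":{"type":"array","items":{"type":"array","items":{"type":"number"}}},"squeeze":{"type":"number"}},"required":["series"]}

```bash
mkdir -p pics; ls
cat > h.py <<'E'
import numpy as np,cv2
from bench import r
from scipy.spatial.transform import Rotation as R
def cam(n,save=None):
    f=r.grab_frame(n)
    if save: cv2.imwrite('pics/'+save+'.png',f['frame'])
    return f
def ray(f,u,v):
    K=np.array(f['intrinsics']);Rm=cv2.Rodrigues(np.array(f['rvec'],float))[0];t=np.array(f['tvec'],float).ravel()
    c=-Rm.T@t; d=Rm.T@np.linalg.inv(K)@np.array([u,v,1.]); return c,d/np.linalg.norm(d)
def onz(f,u,v,z):
    c,d=ray(f,u,v); return c+d*(z-c[2])/d[2]
def proj(f,P):
    return cv2.projectPoints(np.array(P,float).reshape(-1,1,3),np.array(f['rvec'],float),np.array(f['tvec'],float),np.array(f['intrinsics'],float),None)[0].reshape(-1,2)
def tri(rays):
    A=np.zeros((3,3));b=np.zeros(3)
    for c,d in rays:
        M=np.eye(3)-np.outer(d,d);A+=M;b+=M@c
    return np.linalg.solve(A,b)
E
python3 - <<'E'
from h import *
import pickle
o=r.get_obs();print(o)
fs={}
for n in('side','top'):
    f=cam(n,n+'0');fs[n]=f;print(n,ray(f,280,210))
pickle.dump(fs,open('f0.pkl','wb'))
E
```

```text
pics
{'clock': 0.0, 'joints': array([-1.41311166,  0.47779999,  0.02233946,  1.55644071, -0.01148545,
        1.1093115 , -0.08308145]), 'qvel': array([-0.00090549, -0.00034176,  0.00137112,  0.00071016,  0.00050181,
        0.00195404,  0.00047509]), 'tau': array([ 3.79850690e-04, -5.96452904e+01,  1.60761449e+00, -2.81203204e+01,
        1.23296547e-02,  9.27670626e-03, -1.42971876e-05]), 'tcp_pos': array([0.17716292, 0.65072372, 0.23033033]), 'orientation': array([-1.562543  ,  0.2087253 , -0.20857711]), 'contact_force': array([-0.04198228,  1.09242661,  0.87699806]), 'moment': array([-0.00539256,  0.00506778, -0.02050109]), 'grip_width': 0.08528110702245711}
side (array([ 0.37125073, -1.14561282,  1.06151664]), array([ 0.10900208,  0.77104557, -0.62738128]))
top (array([ 0.35731907, -0.04295642,  1.1957148 ]), array([ 0.14673516,  0.02105711, -0.98895166]))
```

View pics/side0.png

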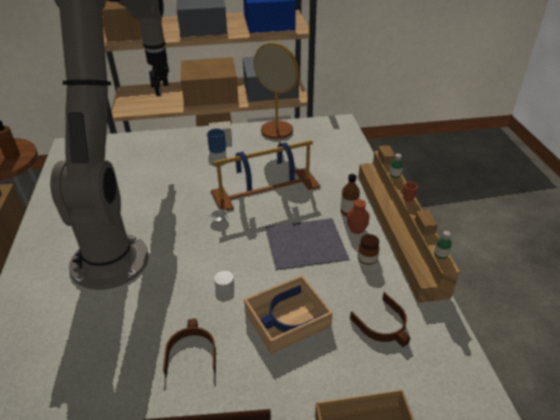

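View pics/top0.png

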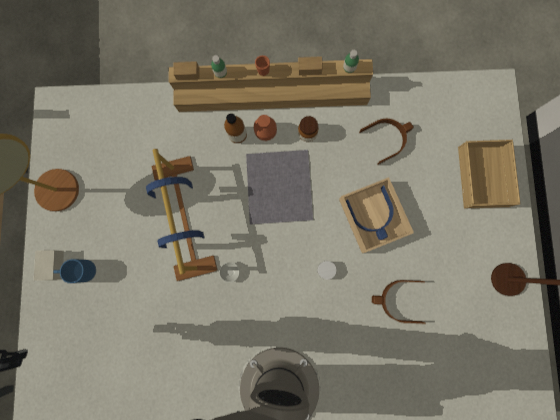

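The blue U in the wooden box is the headband: top view (375,212), with its knot at about (381,233). Things it could be taken for:
- Brown knotted U at top (385,138).
- Brown knotted U at top (403,300).
- Two blue bands without knots on the rail, at (170,188) and (182,238).
- An empty box at (490,174).

By the description I choose the blue one in the box, and I'll check it in a close crop.

Run:
```python
from h import *
import pickle
fs=pickle.load(open('f0.pkl','rb'))
t=fs['top']['frame'];s=fs['side']['frame']
a=cv2.resize(t[170:260,325:425],None,fx=4,fy=4,interpolation=cv2.INTER_CUBIC)
b=cv2.resize(s[275:350,240:340],None,fx=4,fy=4,interpolation=cv2.INTER_CUBIC)
im=np.zeros((360,800,3),np.uint8);im[:360,:400]=a;im[:300,400:800]=b
cv2.imwrite('pics/c1.png',im)
a=cv2.resize(t[140:290,140:330],None,fx=4,fy=4,interpolation=cv2.INTER_CUBIC)
cv2.imwrite('pics/c2.png',a)
a=cv2.resize(s[130:275,200:400],None,fx=4,fy=4,interpolation=cv2.INTER_CUBIC)
cv2.imwrite('pics/c3.png',a)
```

```text
(no output)
```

View pics/c1.png

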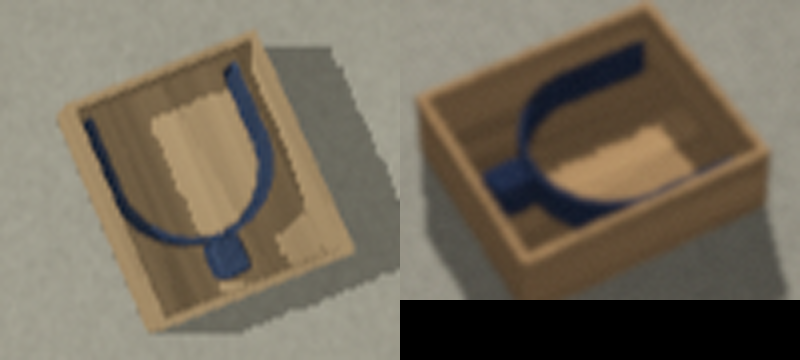

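View pics/c2.png

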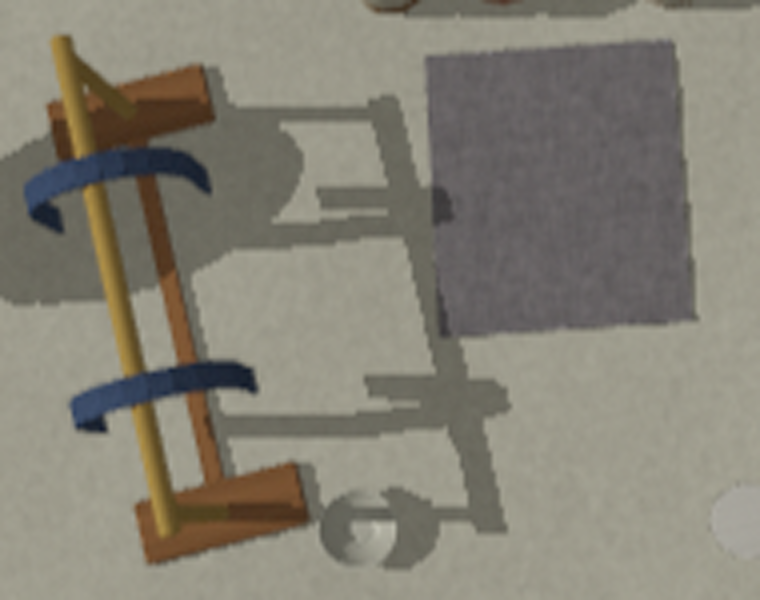

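View pics/c3.png

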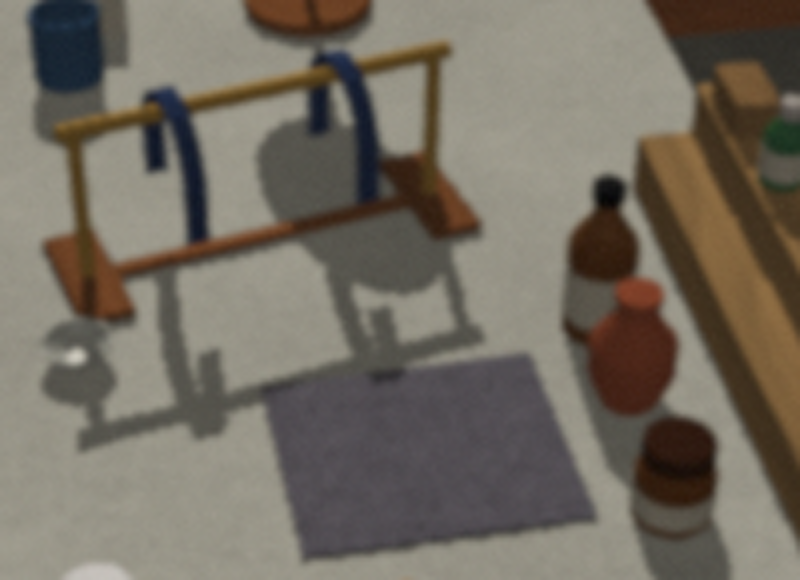

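The crops confirm it: a blue U with a square knot at its apex lies in the box, with the knot at the robot end (top crop 228,257, i.e. full-image pixel 382,234). The gap on the rail lies between blue bands at about (169,188) and (181,237). Next I measure.

Run:
```python
from h import *
import pickle
np.set_printoptions(precision=4,suppress=True)
fs=pickle.load(open('f0.pkl','rb'))
T=fs['top'];S=fs['side']
def blobs(f,mask,mn=15):
    n,l,st,c=cv2.connectedComponentsWithStats(mask.astype(np.uint8))
    for i in range(1,n):
        if st[i,4]>=mn: print(i,st[i],c[i].round(1))
    return l
for nm,f in fs.items():
    h=cv2.cvtColor(f['frame'],cv2.COLOR_BGR2HSV)
    m=(h[...,0]>105)&(h[...,0]<130)&(h[...,1]>110)
    print(nm,'blue'); blobs(f,m)
    m=(h[...,0]>115)&(h[...,0]<170)&(h[...,1]>15)&(h[...,1]<70)&(h[...,2]>60)
    m=cv2.morphologyEx(m.astype(np.uint8),cv2.MORPH_OPEN,np.ones((3,3)))
    print('mat');l=blobs(f,m,800)
    for i in np.unique(l)[1:]:
        mm=(l==i).astype(np.uint8)
        if mm.sum()>800:
            c=max(cv2.findContours(mm,0,2)[0],key=cv2.contourArea);rc=cv2.boxPoints(cv2.minAreaRect(c));
            P=np.array([onz(f,*p,.004) for p in rc]);print(rc,P,P.mean(0),np.linalg.norm(P-np.roll(P,1,0),axis=1))
# box corners, top rim z=.056 in crop c1 coords/4+offset
cc=np.array([[66,105],[253,34],[350,245],[152,328]])/4+[325,170]-.375
P=np.array([onz(T,*p,.056) for p in cc]);print('box',P,P.mean(0),np.linalg.norm(P-np.roll(P,1,0),axis=1))
for p in [(204,240),(236,236),(249,262),(215,276)]:
    print('knot',onz(T,p[0]/4+325,p[1]/4+170,.036))
for p in [(90,121),(231,70)]: print('leg',onz(T,p[0]/4+325,p[1]/4+170,.036))
# bar ends, top view
for p in [(62,38),(170,530)]: print('bar',onz(T,p[0]/4+140,p[1]/4+140,.16))
for p in [(62,132),(447,49)]: print('bar side',onz(S,p[0]/4+200,p[1]/4+130,.158))
```

```text
side blue
1 [ 244    0   53   32 1527] [270.1  14.6]
2 [209 130  16  22 169] [216.5 140.5]
4 [282 144  11  35  87] [289.3 159.2]
5 [239 153  12  36  90] [246.  168.5]
6 [279 153   2   9  17] [279.5 157.2]
7 [238 163   2   8  15] [238.5 166.7]
8 [271 287  29  23 150] [285.2 295.5]
9 [262 315  30  16 169] [273.4 322.6]
mat
top blue
2 [162 178  29   7  63] [176.4 180.4]
39 [185 231  18   6  45] [194.1 233.4]
41 [177 232   9   7  23] [180.8 234.7]
mat
box [[ 0.5637 -0.2044  0.056 ]
 [ 0.6138 -0.348   0.056 ]
 [ 0.4516 -0.4087  0.056 ]
 [ 0.3946 -0.2592  0.056 ]] [ 0.5059 -0.3051  0.056 ] [0.1778 0.1521 0.1731 0.16  ]
knot [ 0.4592 -0.307   0.036 ]
knot [ 0.4615 -0.3312  0.036 ]
knot [ 0.4415 -0.3397  0.036 ]
knot [ 0.4317 -0.3135  0.036 ]
leg [ 0.5531 -0.226   0.036 ]
leg [ 0.5894 -0.3358  0.036 ]
bar [0.695  0.3266 0.16  ]
bar [0.3489 0.2467 0.16  ]
bar side [0.3532 0.2458 0.158 ]
bar side [0.6951 0.3233 0.158 ]
```

Run:
```python
from h import *
import pickle
np.set_printoptions(precision=4,suppress=True)
fs=pickle.load(open('f0.pkl','rb'))
T=fs['top'];S=fs['side']
P=np.array([onz(T,a/4+140-.375,b/4+140-.375,.004) for a,b in [(427,57),(673,41),(697,319),(441,337)]]);print('mat',P,P.mean(0),np.linalg.norm(P-np.roll(P,1,0),axis=1))
P=np.array([onz(S,a/4+200-.375,b/4+130-.375,.004) for a,b in [(265,383),(528,354),(594,519),(304,558)]]);print('mat s',P,P.mean(0))
for a,b in [(97,165),(152,384)]:print('band',onz(T,a/4+140,b/4+140,.169))
for a,b in [(168,98),(337,62)]:print('band s',onz(S,a/4+200,b/4+130,.169))
# crops with finer enlargement
a=cv2.resize(T['frame'][170:250,150:210],None,fx=7,fy=7,interpolation=cv2.INTER_CUBIC)
b=cv2.resize(S['frame'][135:185,230:305],None,fx=5,fy=5,interpolation=cv2.INTER_CUBIC)
im=np.zeros((560,800,3),np.uint8);im[:560,:420]=a;im[:250,425:800]=b
c=cv2.resize(S['frame'][310:330,255:290],None,fx=10,fy=10,interpolation=cv2.INTER_CUBIC);im[300:500,425:775]=c
cv2.imwrite('pics/c4.png',im)
```

```text
mat [[ 0.7206  0.0859  0.004 ]
 [ 0.7269 -0.1127  0.004 ]
 [ 0.5011 -0.123   0.004 ]
 [ 0.493   0.0783  0.004 ]] [ 0.6104 -0.0178  0.004 ] [0.2278 0.1987 0.226  0.2015]
mat s [[ 0.4969  0.0814  0.004 ]
 [ 0.7198  0.0832  0.004 ]
 [ 0.7247 -0.1169  0.004 ]
 [ 0.5003 -0.1227  0.004 ]] [ 0.6104 -0.0188  0.004 ]
band [0.6001 0.2972 0.169 ]
band [0.4471 0.2573 0.169 ]
band s [0.4441 0.2663 0.169 ]
band s [0.5934 0.2999 0.169 ]
```

View pics/c4.png

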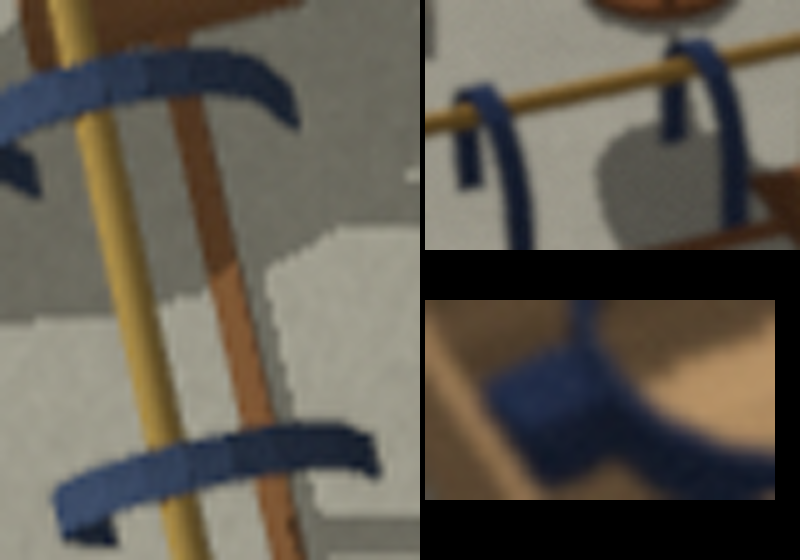

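```bash
cat >> h.py <<'E'
np.set_printoptions(precision=4,suppress=True)
def pose():
    o=r.get_obs(); return np.array(o['tcp_pos']),R.from_rotvec(o['orientation']),o
def go(p,Rt):
    p0,R0,o=pose()
    d=R0.inv().apply(np.array(p)-p0)*1000; w=np.degrees((R0.inv()*Rt).as_rotvec())
    print('t',round(o['clock'],2),'q',o['joints'].round(3),'tcp',p0,'shift',d.round(1),'w',w.round(2),'rows',round(max(np.linalg.norm(d)/50,np.linalg.norm(w)/8.59),1),'F',np.array(o['contact_force']).round(1),'grip',round(o['grip_width'],4))
def frame(y,z):
    y=np.array(y,float);y/=np.linalg.norm(y);z=np.array(z,float);z-=y*(z@y);z/=np.linalg.norm(z)
    return R.from_matrix(np.stack([np.cross(y,z),y,z],1))
E
python3 - <<'E'
from h import *
import pickle
fs=pickle.load(open('f0.pkl','rb'))
print('knot side',onz(fs['side'],267,319.5,.036))
p,R0,o=pose();print(R0.as_matrix())
yh=np.array([.324,-.946,0])
for s in(1,-1): go([.448,-.323,.15],frame([0,0,-1],s*yh))
E
```

```text
knot side [ 0.4482 -0.3314  0.036 ]
[[ 0.9649 -0.0003  0.2627]
 [-0.2627 -0.0017  0.9649]
 [ 0.0001 -1.     -0.0017]]
t 0.1 q [-1.413  0.478  0.022  1.556 -0.011  1.109 -0.083] tcp [0.1772 0.6508 0.2304] shift [ 517.1   82.  -868.3] w [  0.03 145.86   0.13] rows 20.3 F [ 0.1  0.2 -0.3] grip 0.0856
t 0.1 q [-1.413  0.478  0.022  1.556 -0.011  1.109 -0.083] tcp [0.1772 0.6508 0.2304] shift [ 517.1   82.  -868.3] w [  0.1  -34.14  -0.02] rows 20.3 F [ 0.1  0.2 -0.3] grip 0.0856
```

Run:
```python
from h import *
a=np.radians(32)
go([.52,.30,.32],frame([0,0,-1],[np.cos(a),np.sin(a),0]))
```

```text
t 0.1 q [-1.413  0.478  0.022  1.556 -0.011  1.109 -0.083] tcp [0.1772 0.6508 0.2304] shift [ 422.9  -89.1 -248.5] w [ 0.09 42.77  0.04] rows 10.0 F [ 0.1  0.2 -0.3] grip 0.0856
```

Call:
drive_tool([
  [423,-89,-248,0,43,0,60],
  [423,-89,-248,0,43,0,60],
  [423,-89,-248,0,43,0,60],
  [423,-89,-248,0,43,0,60],
  [423,-89,-248,0,43,0,60],
])

```text
clock: 0.6
tcp_pos: [0.3503, 0.4735, 0.2758]
orientation: [-1.422, 0.796, -0.797]
contact_force: [0.3, 0.9, -0.1]
grip_width: 0.0599
```

Run:
```python
from h import *
a=np.radians(-30)
go([.52,.30,.32],frame([0,0,-1],[np.cos(.3),np.sin(.3),0]))
go([.58,.0,.32],frame([0,0,-1],[np.cos(a),np.sin(a),0]))
```

```text
t 0.6 q [-1.234  0.299  0.244  1.728 -0.078  1.126 -0.418] tcp [0.3503 0.4735 0.2758] shift [236.7 -44.   54.2] w [ 0.09 14.26  0.09] rows 4.9 F [ 0.3  0.9 -0.1] grip 0.0599
t 0.6 q [-1.234  0.299  0.244  1.728 -0.078  1.126 -0.418] tcp [0.3503 0.4735 0.2758] shift [523.9 -43.4 -51.1] w [ 0.04 61.45  0.12] rows 10.6 F [ 0.3  0.9 -0.1] grip 0.0599
```

Call:
drive_tool([
  [524,-43,-51,0,61,0,60],
  [524,-43,-51,0,61,0,60],
  [524,-43,-51,0,61,0,60],
  [524,-43,-51,0,61,0,60],
  [524,-43,-51,0,61,0,60],
])

```text
clock: 1.1
tcp_pos: [0.4584, 0.2492, 0.2964]
orientation: [-1.109, 1.355, -1.357]
contact_force: [1.4, 1.6, -0.1]
grip_width: 0.0599
```

Run:
```python
from h import *
go([.448,-.325,.2],frame([0,0,-1],[.324,-.946,0]))
```

```text
t 1.1 q [-1.04   0.166  0.484  1.863 -0.084  1.135 -0.727] tcp [0.4584 0.2492 0.2964] shift [564.6  97.5 104.5] w [-0.03 59.57  0.12] rows 11.6 F [ 1.4  1.6 -0.1] grip 0.0599
```

Call:
drive_tool([
  [270,0,30,0,43,0,60],
  [270,0,30,0,43,0,60],
  [270,0,30,0,43,0,60],
  [270,0,30,0,43,0,60],
  [270,0,30,0,43,0,60],
])

```text
clock: 1.6
tcp_pos: [0.4352, 0.0003, 0.2967]
orientation: [-0.599, 1.866, -1.868]
contact_force: [1.0, -0.5, -0.3]
grip_width: 0.0602
```

Run:
```python
from h import *
go([.448,-.325,.2],frame([0,0,-1],[.324,-.946,0]))
```

```text
t 1.6 q [-0.851 -0.036  0.705  2.045  0.027  1.126 -1.109] tcp [0.4352 0.0003 0.2967] shift [178.4  97.1 272.2] w [-0.03 16.61  0.09] rows 6.8 F [ 1.  -0.5 -0.3] grip 0.0602
```

Call:
drive_tool([
  [178,97,272,0,16.6,0,60],
  [178,97,272,0,16.6,0,60],
  [178,97,272,0,16.6,0,60],
  [178,97,272,0,16.6,0,60],
  [178,97,272,0,16.6,0,60],
])

```text
clock: 2.1
tcp_pos: [0.4448, -0.2387, 0.2253]
orientation: [-0.342, 2.041, -2.043]
contact_force: [1.5, 0.7, -0.2]
grip_width: 0.0599
```

Run:
```python
from h import *
import pickle
go([.448,-.325,.12],frame([0,0,-1],[.324,-.946,0]))
fs={}
for n in('top','side'):
    fs[n]=cam(n,n+'1')
pickle.dump(fs,open('f1.pkl','wb'))
```

```text
t 2.1 q [-0.396  0.279  0.923  2.005 -0.266  0.982 -0.581] tcp [ 0.4448 -0.2387  0.2253] shift [ 24.9 105.4  82.5] w [-0.04  0.07  0.05] rows 2.7 F [ 1.5  0.7 -0.2] grip 0.0599
```

View pics/side1.png

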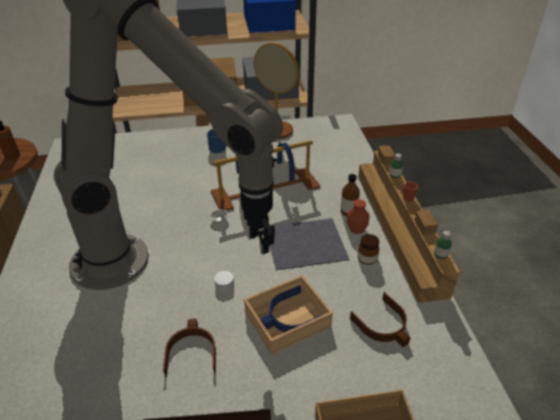

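View pics/top1.png

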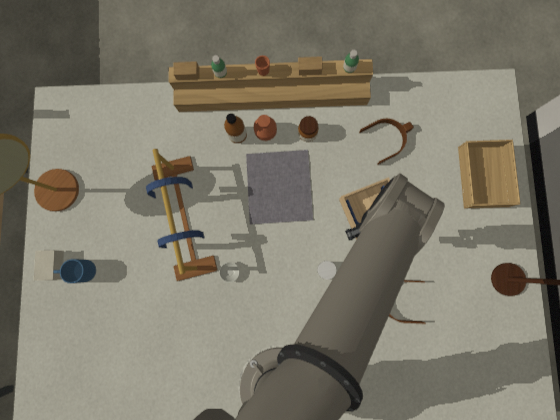

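Run:
```python
from h import *
import pickle
f=pickle.load(open('f0.pkl','rb'))
out=[]
for n,(x0,y0,w,h) in {'side':(255,305,40,30),'top':(362,215,40,30)}.items():
    s=10
    im=cv2.resize(f[n]['frame'][y0:y0+h,x0:x0+w],None,fx=s,fy=s,interpolation=cv2.INTER_CUBIC)
    xh=np.array([-.946,-.324,0]);yh=np.array([.324,-.946,0])
    c=np.array([.448,-.324,.036])
    P=[c+a*.015*xh+b*.013*yh for a,b in((1,1),(1,-1),(-1,-1),(-1,1))]
    q=((proj(f[n],P)-[x0,y0]+.5)*s).astype(int)
    cv2.polylines(im,[q],True,(0,255,255),1)
    out.append(im)
cv2.imwrite('pics/ov.png',np.hstack(out))
```

```text
(no output)
```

View pics/ov.png

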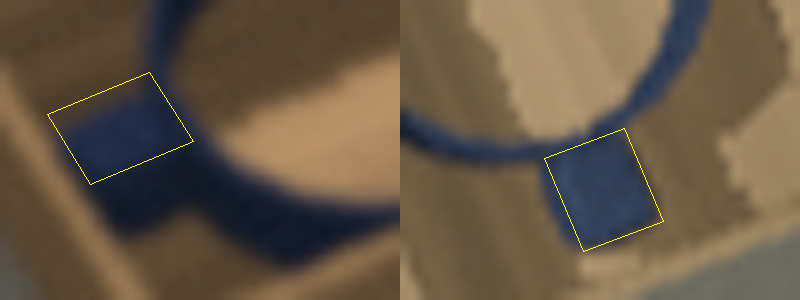

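Call:
drive_tool([
  [25,105,84,0,0,0,60],
  [25,105,84,0,0,0,60],
  [25,105,84,0,0,0,60],
  [25,105,84,0,0,0,60],
])

```text
clock: 2.6
tcp_pos: [0.4401, -0.3353, 0.1163]
orientation: [-0.338, 2.054, -2.061]
contact_force: [-0.6, -0.1, -0.2]
grip_width: 0.0601
```

Run:
```python
from h import *
go([.4485,-.325,.010],frame([0,0,-1],[.324,-.946,0]))
f=cam('side')
cv2.imwrite('pics/s2.png',cv2.resize(f['frame'][210:360,200:370],None,fx=4,fy=4,interpolation=cv2.INTER_CUBIC))
```

```text
t 2.6 q [-0.051  0.536  0.775  1.984 -0.491  0.826 -0.259] tcp [ 0.4401 -0.3353  0.1163] shift [-12.5 106.1  -7.4] w [-0.07 -0.96  0.73] rows 2.1 F [-0.6 -0.1 -0.2] grip 0.0601
```

View pics/s2.png

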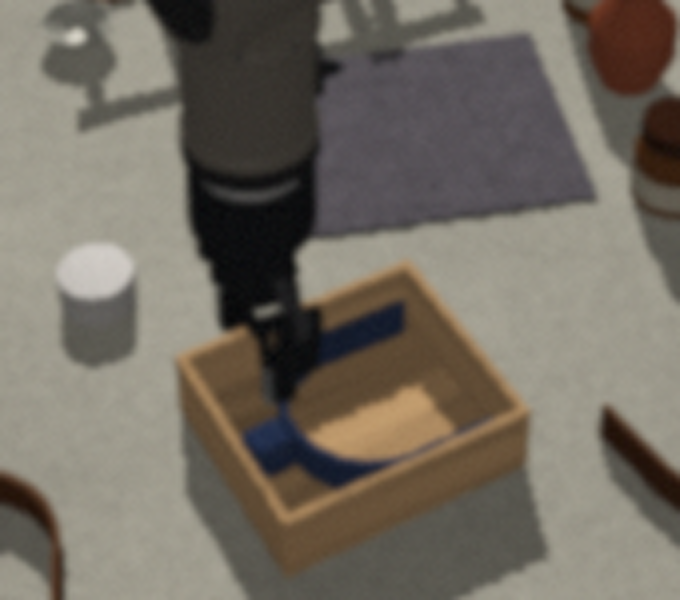

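Call:
drive_tool([
  [-12.5,40,-7.5,0,-1,0.7,60],
  [-12.5,60,-7.5,0,-1,0.7,60],
  [-12.5,60,-7.5,0,-1,0.7,60],
])

```text
clock: 2.95
tcp_pos: [0.4503, -0.3203, 0.0568]
orientation: [-0.345, 2.042, -2.038]
contact_force: [-0.3, -0.4, -0.2]
grip_width: 0.06
```

Run:
```python
from h import *
go([.4485,-.325,.010],frame([0,0,-1],[.324,-.946,0]))
```

```text
t 2.95 q [-0.003  0.613  0.677  2.017 -0.586  0.713 -0.191] tcp [ 0.4503 -0.3203  0.0568] shift [ 3.3 46.8  3.9] w [ 0.11  0.28 -0.01] rows 0.9 F [-0.3 -0.4 -0.2] grip 0.06
```

Call:
drive_tool([
  [2.5,20,3,0,0,0,60],
  [2.5,46,3,0,0,0,60],
  [2.5,46,3,0,0,0,60],
])

```text
clock: 3.25
tcp_pos: [0.449, -0.3223, 0.0106]
orientation: [-0.347, 2.043, -2.036]
contact_force: [-0.4, -0.4, 0.3]
grip_width: 0.0598
```

Run:
```python
from h import *
go([.4485,-.325,.010],frame([0,0,-1],[.324,-.946,0]))
```

```text
t 3.25 q [ 0.057  0.681  0.604  2.027 -0.652  0.635 -0.133] tcp [ 0.449  -0.3223  0.0106] shift [1.3 0.6 2.4] w [0.22 0.37 0.02] rows 0.1 F [-0.4 -0.4  0.3] grip 0.0598
```

Call:
drive_tool([
  [0.5,0,1,0,0,0,40],
  [0.5,0,1,0,0,0,15],
  [0.5,0,1,0,0,0,15],
  [0.5,0,1,0,0,0,15],
  [0.5,0,1,0,0,0,15],
], squeeze=50)

```text
clock: 3.75
tcp_pos: [0.4501, -0.324, 0.0126]
orientation: [-0.345, 2.041, -2.036]
contact_force: [0.2, 1.4, 7.6]
grip_width: 0.0253
```

Run:
```python
from h import *
go([.4485,-.325,.2],frame([0,0,-1],[.324,-.946,0]))
```

```text
t 3.75 q [ 0.057  0.679  0.606  2.024 -0.651  0.637 -0.132] tcp [ 0.4501 -0.324   0.0126] shift [   1.4 -187.4    0. ] w [ 0.12  0.38 -0.12] rows 3.7 F [0.2 1.4 7.6] grip 0.0253
```

Call:
drive_tool([
  [0,-40,0,0,0,0,15],
  [0,-90,0,0,0,0,15],
  [0,-130,0,0,0,0,15],
  [0,-130,0,0,0,0,15],
])

```text
clock: 4.15
tcp_pos: [0.4526, -0.327, 0.1487]
orientation: [-0.334, 2.032, -2.039]
contact_force: [0.1, -0.5, 0.1]
grip_width: 0.0252
```

```bash
cat > kin.py <<'E'
from h import *
from scipy.optimize import least_squares
D=[([-1.41311166,.47779999,.02233946,1.55644071,-.01148545,1.1093115,-.08308145],[.17716292,.65072372,.23033033]),
([-1.234,.299,.244,1.728,-.078,1.126,-.418],[.3503,.4735,.2758]),
([-1.04,.166,.484,1.863,-.084,1.135,-.727],[.4584,.2492,.2964]),
([-.851,-.036,.705,2.045,.027,1.126,-1.109],[.4352,.0003,.2967]),
([-.396,.279,.923,2.005,-.266,.982,-.581],[.4448,-.2387,.2253]),
([-.051,.536,.775,1.984,-.491,.826,-.259],[.4401,-.3353,.1163]),
([.057,.681,.604,2.027,-.652,.635,-.133],[.449,-.3223,.0106])]
def fk(q,L,s):
    # returns pos, R(tool link)
    T=R.identity();p=np.array([0,0,L[0]])
    ax='zyzyzyz'
    offs={1:L[1],3:L[2],5:L[3]}
    for i in range(7):
        T=T*R.from_euler(ax[i],s[i]*q[i]+(L[4] if i==0 else 0))
        if i==2: p=p+T.apply([L[5],0,L[1]])
        if i==4: p=p+T.apply([L[6],0,L[2]])
    p=p+T.apply([0,0,L[3]])+ T.apply([0,0,0])
    return p,T
E
python3 - <<'E'
from kin import *
import itertools
o=r.get_obs();print(o['tcp_pos'],o['clock'],o['grip_width'],o['contact_force'])
best=[]
for s in itertools.product([-1,1],[1],[-1,1],[-1,1],[-1,1],[-1,1]):
    s=list(s)+[1]
    f=lambda L:np.concatenate([fk(q,L,s)[0]-p for q,p in D])
    for l4 in(0,):
        x=least_squares(f,[.3,.4,.4,.25,l4,0,0]);best.append((x.cost,s,x.x))
best.sort(key=lambda a:a[0])
for b in best[:4]:print(b)
E
```

```text
[ 0.4526 -0.327   0.1487] 4.15 0.025223668349892866 [ 0.1054 -0.4984  0.0516]
(np.float64(0.00021486871203581847), [-1, 1, -1, 1, 1, -1, 1], array([-0.0188,  0.5157,  0.4729, -0.0327, -0.1054,  0.0301, -0.0368]))
(np.float64(0.00025591502245391856), [-1, 1, -1, 1, -1, -1, 1], array([-0.032 ,  0.5312,  0.4685, -0.026 , -0.1005,  0.0288, -0.0269]))
(np.float64(0.0003106568553745741), [-1, 1, -1, 1, 1, 1, 1], array([-0.0234,  0.5215,  0.4484, -0.0017, -0.1023,  0.0379, -0.0039]))
(np.float64(0.00031560003080133487), [-1, 1, -1, 1, -1, 1, 1], array([-0.227 ,  0.5265,  0.4503, -0.206 , -0.1014,  0.0377,  0.0022]))
```

```bash
cat >> kin.py <<'E'
def fk2(q,L,s):
    # L: d0,L1,L2,L3, x offsets (sh,el,wr), y offsets(sh,el,wr), yaw0
    T=R.from_euler('z',L[10]);p=np.array([0,0,L[0]])
    ax='zyzyzyz'
    for i in range(7):
        T=T*R.from_euler(ax[i],s[i]*q[i])
        if i==0: p=p+T.apply([L[4],L[7],0])
        if i==2: p=p+T.apply([L[5],L[8],L[1]])
        if i==4: p=p+T.apply([L[6],L[9],L[2]])
    return p+T.apply([0,0,L[3]]),T
E
python3 - <<'E'
from kin import *
import itertools
o=r.get_obs();D.append((o['joints'],o['tcp_pos']))
best=[]
for s in itertools.product([-1,1],[1],[-1,1],[1],[-1,1],[1]):
    s=list(s)+[1]
    def f(L):
        e=[]
        for q,p in D:
            a,T=fk2(q,L,s);e+=list(a-p)+list(.3*(T.as_matrix()[:,2]-[0,0,-1]))
        return np.array(e+list(.01*(L[4:]))+[.01*(L[0]-.35)])
    x=least_squares(f,[.3,.45,.45,.25]+[0]*7);
    print(x.cost,s,x.x.round(3), np.abs(f(x.x)).max())
    if s[0]==-1 and s[2]==-1: print(f(x.x)[:len(D)*6].reshape(-1,6).round(3))
E
```

```text
1.4834123849519357e-05 [-1, 1, -1, 1, -1, 1, 1] [ 0.3    0.541  0.472  0.34   0.     0.    -0.    -0.03  -0.032 -0.001
  0.   ] 0.0036216324691515644
[[-0.     0.    -0.    -0.    -0.001  0.   ]
 [ 0.     0.     0.    -0.    -0.001  0.   ]
 [-0.    -0.    -0.    -0.    -0.001  0.   ]
 [ 0.    -0.    -0.    -0.001 -0.     0.   ]
 [ 0.     0.     0.    -0.    -0.     0.   ]
 [-0.    -0.    -0.    -0.004 -0.002  0.   ]
 [-0.     0.     0.    -0.     0.001  0.   ]
 [ 0.    -0.     0.     0.003 -0.001  0.   ]]
0.0770397768994555 [-1, 1, -1, 1, 1, 1, 1] [-0.039  0.542  0.48  -0.01  -0.004 -0.     0.008 -0.03  -0.017 -0.009
 -0.01 ] 0.16980754923186658
[[ 0.    -0.     0.     0.006 -0.002  0.   ]
 [-0.     0.     0.     0.035 -0.024  0.003]
 [ 0.     0.     0.     0.023 -0.039  0.004]
 [-0.     0.    -0.    -0.002  0.014  0.   ]
 [ 0.    -0.001  0.    -0.063 -0.111  0.029]
 [ 0.004  0.001 -0.    -0.123 -0.155  0.074]
 [-0.    -0.001  0.    -0.107 -0.17   0.077]
 [-0.004 -0.    -0.    -0.115 -0.153  0.069]]
0.0784361853888476 [-1, 1, 1, 1, -1, 1, 1] [-0.029  0.147 -0.006  0.271  0.084  0.092 -0.499 -1.024  0.935 -0.438
  0.749] 0.1973252585348169
0.003273024422968149 [-1, 1, 1, 1, 1, 1, 1] [-0.301  0.464  0.016  0.069  0.15   0.044 -0.245 -0.843 -0.197  0.555
  0.632] 0.028218704674676465
0.02171431152240685 [1, 1, -1, 1, -1, 1, 1] [ 0.371 -0.888  0.844 -0.749 -0.679  0.339 -0.48   0.512 -0.34   0.544
  1.381] 0.10123756877816514
0.10978229076720838 [1, 1, -1, 1, 1, 1, 1] [-0.409  0.2   -2.095  1.754  0.515 -0.032 -1.526 -0.787 -0.264  0.747
 -0.949] 0.19759756261687603
0.1603407717215792 [1, 1, 1, 1, -1, 1, 1] [-0.49   2.705  1.673 -0.068 -1.761 -0.426  1.368  0.662 -2.315  0.889
 -2.173] 0.2316664121519927
0.07633538172820824 [1, 1, 1, 1, 1, 1, 1] [ 0.02   1.063  1.057  0.471 -1.613 -0.188 -0.131  0.196  0.594 -1.439
 -1.872] 0.2070032211591183
```

```bash
cat >> kin.py <<'E'
S=[-1,1,-1,1,-1,1,1]
LO=np.array([-2.96,-.34,-1.41,.24,-1.37,.17,-2.96]);HI=np.array([2.96,2.1,1.46,2.44,4.51,1.92,2.96])
import os,pickle
def fitk(D):
    def f(L):
        e=[]
        for q,p,y in D:
            a,T=fk2(q,L,S);e+=list(a-p)+list(.3*(T.as_matrix()[:,2]-y))
        return np.array(e+list(.01*(L[4:]))+[.01*(L[0]-.35)])
    return least_squares(f,[.3,.45,.45,.25]+[0]*7).x
def ik(p,Rt,L,C,q0,n=1,m=.05,seed=0):
    rng=np.random.default_rng(seed);best=None
    for k in range(n):
        x0=np.clip(q0 if k==0 else np.clip(q0+rng.normal(0,.5,7),LO,HI),LO+m+.01,HI-m-.01)
        def f(q):
            a,T=fk2(q,L,S);return np.concatenate([(a-p)*10,((T*C).inv()*Rt).as_rotvec()*3,.003*(q-q0)])
        x=least_squares(f,x0,bounds=(LO+m,HI-m),max_nfev=60)
        e=np.abs(f(x.x)[:6]).max(); d=np.abs(x.x-q0).max()
        if e<.02 and (best is None or d<best[1]): best=(x.x,d)
    return best
E
python3 - <<'E'
from kin import *
p,R0,o=pose()
DD=[(q,np.array(a),np.array([0,0,-1])) for q,a in D]+[(o['joints'],p,R0.as_matrix()[:,1])]
L=fitk(DD);print(L.round(4))
C=fk2(o['joints'],L,S)[1].inv()*R0;print(C.as_matrix().round(2))
C=R.from_matrix(C.as_matrix().round(0));
pickle.dump((L,C),open('kin.pkl','wb'))
mc=np.array([.610,-.018,0]);q=o['joints']
bx=np.array([.9747,.2236,0]);by=np.array([-bx[1],bx[0],0]);up=np.array([0,0,1.])
hang0=np.array([.521,.2852,.186])
b=.013 # pull-back of grasp point along -d from knot centre ; TCP = grasp+.019 d
for a in (30,40,45):
  ar=np.radians(a)
  for psi in (0,20,-20,45,-45,90,-90,180,135,-135):
    ps=np.radians(psi);xh=np.array([np.cos(ps),np.sin(ps),0]);yh=np.array([-xh[1],xh[0],0])
    kn=mc+.06*xh+[0,0,.019]
    for sg in(1,-1):
        # place vertical: jaw current +z along yh? headband fixed in grip: tool z = yh (started z=.324,-.946 = yh)
        r1=ik(kn+[0,0,-.008],frame(-up,yh),L,C,q,4)
        d=-np.sin(ar)*xh-np.cos(ar)*up
        r2=ik(kn+d*(.019-b),frame(d,sg*yh),L,C,q if r1 is None else r1[0],4)
        for hz in(-1,1): # z_hb along hz*bar x
            yhh=np.cross(hz*bx,up)
            d2=-np.sin(ar)*up-np.cos(ar)*hz*bx
            r3=ik(hang0+d2*(.019-b),frame(d2,sg*yhh),L,C,q if r2 is None else r2[0],6)
            r4=r3 and ik(hang0+[0,0,.17]+d2*(.019-b),frame(d2,sg*yhh),L,C,r3[0],4)
            if r1 and r2 and r3 and r4: print(a,psi,sg,hz,'r1',r1[0].round(2),'r2',r2[0].round(2),'r3',r3[0].round(2),round(r3[1],2),round(r4[1],2))
E
```

```text
[ 0.2997  0.5415  0.4723  0.3396  0.0002  0.0003 -0.0001 -0.0304 -0.0315
 -0.0006  0.0004]
[[ 0.53 -0.   -0.85]
 [-0.85 -0.   -0.53]
 [-0.    1.   -0.  ]]
40 0 1 -1 r1 [ 0.11  0.73 -0.25  1.69  0.25  0.75 -2.09] r2 [ 0.05  1.13 -0.23  1.02  0.13  1.7  -2.21] r3 [ 0.25  0.66 -1.36  2.36  1.94  1.11 -0.22] 1.98 0.76
40 0 -1 -1 r1 [ 0.11  0.73 -0.25  1.69  0.25  0.75 -2.09] r2 [-0.23  1.16  0.4   1.05 -0.32  1.7   0.63] r3 [ 0.25  0.66 -1.36  2.36  1.93  1.11  2.91] 2.28 0.75
40 20 1 -1 r1 [ 0.07  0.73 -0.23  1.7   0.23  0.74 -2.43] r2 [-0.12  1.1  -0.07  1.08  0.17  1.66 -2.48] r3 [ 0.25  0.66 -1.36  2.36  1.94  1.11 -0.22] 2.25 0.76
40 20 -1 -1 r1 [ 0.07  0.73 -0.23  1.7   0.23  0.74 -2.43] r2 [-0.41  1.17  0.54  1.11 -0.27  1.63  0.36] r3 [ 0.25  0.66 -1.36  2.36  1.93  1.11  2.91] 2.55 0.75
40 -20 1 -1 r1 [ 0.06  0.72 -0.14  1.71  0.14  0.73 -1.86] r2 [ 0.15  1.11 -0.2   1.06 -0.04  1.64 -2.02] r3 [ 0.23  0.63 -1.32  2.36  1.94  1.07 -0.2 ] 1.98 0.75
40 -20 -1 -1 r1 [ 0.06  0.72 -0.14  1.71  0.14  0.73 -1.86] r2 [-0.14  1.15  0.41  1.09 -0.48  1.69  0.82] r3 [ 0.25  0.66 -1.36  2.36
[... 3407 characters left out ...]
0.42 -1.06  2.32  1.79  0.77  2.91] 2.99 0.89
45 -90 1 -1 r1 [-0.17  0.67  0.26  1.86 -0.27  0.64 -1.04] r2 [ 0.47  0.88 -0.13  1.66 -0.72  1.07 -1.67] r3 [ 0.08  0.42 -1.06  2.32  1.79  0.77 -0.23] 2.52 0.89
45 -90 -1 -1 r1 [-0.17  0.67  0.26  1.86 -0.27  0.64 -1.04] r2 [ 0.11  0.93  0.41  1.69 -1.08  1.32  1.22] r3 [ 0.09  0.42 -1.06  2.32  1.79  0.77  2.91] 2.87 0.89
45 135 -1 -1 r1 [-0.76  0.81  0.85  2.   -0.9   0.77  0.92] r2 [-1.02  0.8   0.54  2.28  1.52  0.4   0.57] r3 [ 0.09  0.42 -1.06  2.32  1.79  0.77  2.91] 2.34 0.89
45 -135 -1 -1 r1 [-0.36  0.66  0.47  1.98 -0.5   0.62 -0.45] r2 [ 1.28  1.12 -1.16  2.16  1.19  0.22 -2.58] r3 [ 0.28  0.62 -1.36  2.31  1.8   1.    2.81] 5.39 0.9
```

```bash
cat > scan.py <<'E'
from kin import *
L,C=pickle.load(open('kin.pkl','rb'))
q=r.get_obs()['joints']
C=fk2(q,L,S)[1].inv()*pose()[1]; C=R.from_euler('z',0)*C
pickle.dump((L,C),open('kin.pkl','wb'))
mc=np.array([.610,-.018,0])
bx=np.array([.9747,.2236,0]);up=np.array([0,0,1.])
hang0=np.array([.521,.2852,.186]);b=.013
res=[]
for a in (40,50,60):
  ar=np.radians(a)
  H=[]
  for hz in(-1,1):
   for off in(-.03,.03):
    for sg in(1,-1):
     yhh=np.cross(hz*bx,up);d2=-np.sin(ar)*up-np.cos(ar)*hz*bx
     H.append((hz,off,sg,hang0+off*bx+d2*(.019-b),frame(d2,sg*yhh)))
  for psi in range(-180,180,30):
    ps=np.radians(psi);xh=np.array([np.cos(ps),np.sin(ps),0]);yh=np.array([-xh[1],xh[0],0])
    kn=mc+.06*xh+[0,0,.019]
    r1=ik(kn+[0,0,-.008],frame(-up,yh),L,C,q,2,m=.08)
    if not r1: continue
    d=-np.sin(ar)*xh-np.cos(ar)*up
    for sg in(1,-1):
        r2=ik(kn+d*(.019-b),frame(d,sg*yh),L,C,r1[0],2,m=.08)
        if not r2: continue
        for hz,off,s2,p,F in H:
            if s2!=sg: continue
            r3=ik(p,F,L,C,r2[0],3,m=.08)
            if r3: res.append((max(r3[1],r2[1],r1[1]),a,psi,sg,hz,off,r1[0].round(2),r2[0].round(2),r3[0].round(2)))
res.sort(key=lambda t:t[0])
for t in res[:14]: print(round(t[0],2),*t[1:])
print([ (t[1],t[2]) for t in res if t[4]==1][:10])
E
time python3 scan.py
```

```text
1.45 60 -60 1 -1 0.03 [-0.13  0.7   0.2   1.79 -0.2   0.68 -1.26] [ 0.38  1.18 -0.13  1.14 -0.54  1.67 -1.55] [-0.39  0.29 -0.37  2.12  0.92  0.44 -0.84]
1.53 60 -60 1 -1 -0.03 [-0.13  0.7   0.2   1.79 -0.2   0.68 -1.26] [ 0.38  1.18 -0.13  1.14 -0.54  1.67 -1.55] [-0.31  0.22 -0.52  2.23  0.99  0.46 -0.71]
1.67 40 120 1 1 -0.03 [-0.8   0.86  0.91  1.97 -0.96  0.82  1.39] [-1.33  1.2   1.14  2.12 -0.85  0.43  1.87] [-0.38  0.87 -0.22  1.27 -0.12  1.84  1.37]
1.67 50 120 1 1 -0.03 [-0.8   0.86  0.91  1.97 -0.96  0.82  1.39] [-1.43  1.36  1.16  2.12 -0.75  0.41  2.08] [-0.74  0.79  0.38  1.4  -0.36  1.71  1.07]
1.67 50 120 1 1 0.03 [-0.8   0.86  0.91  1.97 -0.96  0.82  1.39] [-1.43  1.36  1.16  2.12 -0.75  0.41  2.08] [-0.74  0.9   0.47  1.21 -0.42  1.82  1.03]
1.67 60 120 1 1 -0.03 [-0.8   0.86  0.91  1.97 -0.96  0.82  1.39] [-1.52  1.53  1.18  2.1  -0.66  0.43  2.29] [-0.97  0.76  0.7   1.53 -0.49  1.58  0.93]
1.67 60 120 1 1 0.03 [-0.8   0.86  0.91  1.97 -0.96  0.82  1.39] [-1.52  1.53  1.18  2.1  -0.66  0.43  2.29] [-0.85  0.82  0.6   1.35 -0.46  1.64  0.98]
1.71 60 -90 1 -1 0.03 [
[... 512 characters left out ...]
5  1.2  -0.05  0.95 -0.28  1.8  -1.77] [-0.03  0.29 -0.91  2.33  1.59  0.61 -0.12]
1.87 60 120 -1 -1 -0.03 [-0.8   0.86  0.91  1.97 -0.96  0.82  1.39] [-1.18  1.04  0.62  2.09  0.91  0.63  0.55] [-1.47  0.22  0.78  2.29  0.4   0.25  1.89]
1.87 60 120 -1 -1 0.03 [-0.8   0.86  0.91  1.97 -0.96  0.82  1.39] [-1.18  1.04  0.62  2.09  0.91  0.63  0.55] [-1.28  0.31  0.67  2.17  0.12  0.25  1.58]
1.92 40 120 -1 1 -0.03 [-0.8   0.86  0.91  1.97 -0.96  0.82  1.39] [-1.01  0.81  0.59  2.11  0.71  0.45  0.15] [-0.38  0.87 -0.22  1.27 -0.12  1.84 -1.77]
[(40, 120), (50, 120), (50, 120), (60, 120), (60, 120), (40, 120), (50, 120), (50, 120), (40, 90), (40, 90)]
real	1m34.220s
user	1m34.310s
sys	0m0.240s
```

```bash
cat > path.py <<'E'
from kin import *
from scipy.spatial.transform import Slerp
L,C=pickle.load(open('kin.pkl','rb'))
mc=np.array([.610,-.018,0]);bx=np.array([.9747,.2236,0]);up=np.array([0,0,1.]);b=.013
def key(a,psi,off,hz=-1,sg=1,s=.06):
    ar=np.radians(a);ps=np.radians(psi);xh=np.array([np.cos(ps),np.sin(ps),0]);yh=np.array([-xh[1],xh[0],0])
    kn=mc+s*xh+[0,0,.019]
    d=-np.sin(ar)*xh-np.cos(ar)*up;d2=-np.sin(ar)*up-np.cos(ar)*hz*bx;yhh=np.cross(hz*bx,up)
    h=np.array([.521,.2852,.186])+off*bx
    return dict(place=(kn+[0,0,-.008],frame(-up,yh)),grasp=(kn+d*(.019-b),frame(d,sg*yh)),hang=(h+d2*(.019-b),frame(d2,sg*yhh)),d=d,d2=d2,kn=kn,h=h)
def chain(q,P0,P1,n):
    sl=Slerp([0,1],R.concatenate([P0[1],P1[1]]));w=[]
    for t in np.linspace(0,1,n+1)[1:]:
        x=ik(P0[0]*(1-t)+P1[0]*t,sl(t),L,C,q,1,m=.01)
        if x is None: return q,None
        q=x[0];w.append(q)
    w=np.array(w);return q,(np.minimum(w-LO,HI-w).min(0))
if __name__=='__main__':
  p,R0,o=pose();q0=o['joints']
  for a in(50,55,60):
   for psi in(-45,-60,-75,-90):
    for off in(0,.03):
      k=key(a,psi,off);q=q0;out=[]
      U=lambda P,z:(P[0]+[0,0,z],P[1])
      seq=[(p,R0),U(k['place'],.15),k['place'],U(k['place'],.15),(k['grasp'][0]-.1*k['d'],k['grasp'][1]),k['grasp'],U(k['grasp'],.3),U(k['hang'],.2),k['hang']]
      mm=9
      for i in range(len(seq)-1):
        q,m=chain(q,seq[i],seq[i+1],8)
        if m is None: out.append('FAIL%d'%i);break
        out.append(round(m.min(),2))
      print(a,psi,off,out,q.round(2))
E
python3 path.py
```

```text
50 -45 0 [np.float64(0.49), np.float64(0.52), np.float64(0.55), np.float64(0.01), np.float64(0.04), 'FAIL5'] [ 0.32  0.92 -0.24  1.03 -0.33  1.91 -1.45]
50 -45 0.03 [np.float64(0.49), np.float64(0.52), np.float64(0.55), np.float64(0.01), np.float64(0.04), 'FAIL5'] [ 0.32  0.92 -0.24  1.03 -0.33  1.91 -1.45]
50 -60 0 [np.float64(0.49), np.float64(0.51), np.float64(0.54), np.float64(0.18), np.float64(0.2), np.float64(0.02), np.float64(0.19), np.float64(0.15)] [-0.44  0.24 -0.41  2.29  1.57  0.46 -0.12]
50 -60 0.03 [np.float64(0.49), np.float64(0.51), np.float64(0.54), np.float64(0.18), np.float64(0.2), np.float64(0.02), np.float64(0.19), np.float64(0.2)] [-0.51  0.27 -0.29  2.24  1.56  0.41 -0.17]
50 -75 0 [np.float64(0.48), np.float64(0.5), np.float64(0.53), np.float64(0.36), np.float64(0.38), np.float64(0.19), np.float64(0.29), np.float64(0.15)] [-0.42  0.24 -0.43  2.29  1.57  0.46 -0.12]
50 -75 0.03 [np.float64(0.48), np.float64(0.5), np.float64(0.53), np.float64(0.36), np.float64(0.38), np.float64(0.19), np.float64(0.33), np.float64(0.2)] [-0.49  0.27 -0.31  2.24  1.56  0.42 -0.17]
[... 2555 characters left out ...]
(0.24), np.float64(0.1), np.float64(0.21), np.float64(0.25)] [-0.48  0.24 -0.3   2.18  0.91  0.42 -0.81]
60 -75 0.03 [np.float64(0.48), np.float64(0.5), np.float64(0.53), np.float64(0.21), np.float64(0.24), np.float64(0.1), np.float64(0.21), np.float64(0.24)] [-0.52  0.27 -0.22  2.13  0.85  0.41 -0.9 ]
60 -90 0 [np.float64(0.48), np.float64(0.48), np.float64(0.52), np.float64(0.4), np.float64(0.42), np.float64(0.28), np.float64(0.34), np.float64(0.25)] [-0.46  0.24 -0.32  2.18  0.91  0.42 -0.81]
60 -90 0.03 [np.float64(0.48), np.float64(0.48), np.float64(0.52), np.float64(0.4), np.float64(0.42), np.float64(0.28), np.float64(0.38), np.float64(0.24)] [-0.51  0.27 -0.24  2.13  0.86  0.41 -0.89]
```

Run:
```python
from path import *
k=key(50,-90,.02)
pickle.dump(k,open('k.pkl','wb'))
print(k)
go(k['place'][0]+[0,0,.08],k['place'][1])
```

```text
{'place': (array([ 0.61 , -0.078,  0.011]), Rotation.from_matrix(array([[ 0.,  0.,  1.],
                            [-1.,  0.,  0.],
                            [ 0., -1.,  0.]]))), 'grasp': (array([ 0.61  , -0.0734,  0.0151]), Rotation.from_matrix(array([[ 0.    , -0.    ,  1.    ],
                            [-0.6428,  0.766 ,  0.    ],
                            [-0.766 , -0.6428, -0.    ]]))), 'hang': (array([0.5443, 0.2905, 0.1814]), Rotation.from_matrix(array([[ 0.7466,  0.6265, -0.2236],
                            [ 0.1713,  0.1437,  0.9747],
                            [ 0.6428, -0.766 , -0.    ]]))), 'd': array([-0.    ,  0.766 , -0.6428]), 'd2': array([ 0.6265,  0.1437, -0.766 ]), 'kn': array([ 0.61 , -0.078,  0.019]), 'h': array([0.5405, 0.2897, 0.186 ])}
t 4.15 q [-0.095  0.487  0.806  1.962 -0.463  0.873 -0.279] tcp [ 0.4526 -0.327   0.1487] shift [-230.1   59.  -183.5] w [ -0.58 -70.77  -0.29] rows 8.2 F [ 0.1 -0.5  0.1] grip 0.0252
```

Call:
drive_tool([
  [-230,20,-184,0,-71,0,15],
  [-230,20,-184,0,-71,0,15],
  [-230,20,-184,0,-71,0,15],
  [-230,20,-184,0,-71,0,15],
  [-230,20,-184,0,-71,0,15],
])

```text
clock: 4.65
tcp_pos: [0.586, -0.1125, 0.1322]
orientation: [-0.938, 1.547, -1.555]
contact_force: [-0.3, 0.1, -1.1]
grip_width: 0.0251
```

Run:
```python
from h import *
import pickle
from kin import *
k=pickle.load(open('k.pkl','rb'))
go(k['place'][0]+[0,0,.06],k['place'][1])
```

```text
t 4.65 q [-0.341  0.512  0.571  1.872 -0.359  0.853 -0.069] tcp [ 0.586  -0.1125  0.1322] shift [-41.5  61.4   5. ] w [ -0.39 -27.4   -0.02] rows 3.2 F [-0.3  0.1 -1.1] grip 0.0251
```

Call:
drive_tool([
  [-42,61,5,0,-27.4,0,15],
  [-42,61,5,0,-27.4,0,15],
  [-42,61,5,0,-27.4,0,15],
  [-42,61,5,0,-27.4,0,15],
  [-42,61,5,0,-27.4,0,15],
])

```text
clock: 5.15
tcp_pos: [0.6102, -0.0784, 0.0719]
orientation: [-1.203, 1.206, -1.216]
contact_force: [-0.2, 0.4, -0.5]
grip_width: 0.0249
```

Run:
```python
from kin import *
k=pickle.load(open('k.pkl','rb'))
go(k['place'][0]+[0,0,.001],k['place'][1])
f=cam('side');cv2.imwrite('pics/s3.png',cv2.resize(f['frame'][130:290,200:400],None,fx=4,fy=4,interpolation=cv2.INTER_CUBIC)[:600])
```

```text
t 5.15 q [-0.265  0.594  0.394  1.854 -0.32   0.748  0.301] tcp [ 0.6102 -0.0784  0.0719] shift [-0.5 59.9 -0.6] w [-0.42 -0.2   0.08] rows 1.2 F [-0.2  0.4 -0.5] grip 0.0249
```

View pics/s3.png

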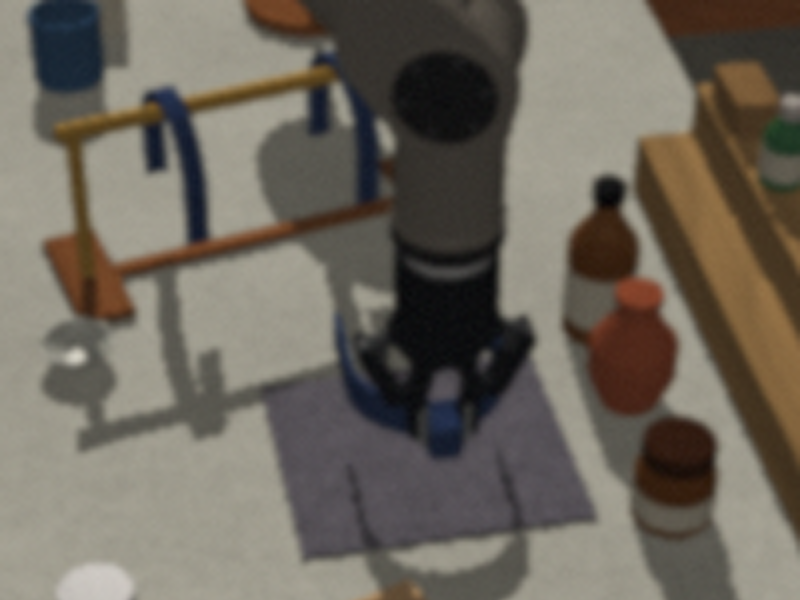

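The headband is held level over the mat: crop knot at (445,425), legs towards the rail. I lower it now.

Call:
drive_tool([
  [-0.5,30,-0.5,0,0,0,15],
  [-0.5,55,-0.5,0,0,0,15],
  [-0.5,60,-0.5,0,0,0,15],
  [-0.5,60,-0.5,0,0,0,15],
])

```text
clock: 5.6
tcp_pos: [0.6097, -0.0786, 0.0123]
orientation: [-1.202, 1.209, -1.219]
contact_force: [-0.7, -0.2, -0.3]
grip_width: 0.0249
```

Run:
```python
from kin import *
k=pickle.load(open('k.pkl','rb'))
go(k['place'][0]+[0,0,0],k['place'][1])
```

```text
t 5.6 q [-0.231  0.681  0.35   1.872 -0.364  0.645  0.333] tcp [ 0.6097 -0.0786  0.0123] shift [-0.6  1.3  0.3] w [-0.37 -0.41  0.1 ] rows 0.1 F [-0.7 -0.2 -0.3] grip 0.0249
```

Call:
drive_tool([
  [0,2,0,0,0,0,15],
  [0,2,0,0,0,0,15],
  [0,2,0,0,0,0,50],
  [0,2,0,0,0,0,50],
  [0,2,0,0,0,0,50],
])

```text
clock: 6.1
tcp_pos: [0.6099, -0.0786, 0.0106]
orientation: [-1.202, 1.209, -1.219]
contact_force: [-1.0, 1.0, 0.1]
grip_width: 0.0502
```

Call:
drive_tool([
  [0,0,0,0,0,0,50],
  [0,0,0,0,0,0,50],
  [0,-40,0,0,0,0,50],
  [0,-80,0,0,0,0,50],
  [0,-120,0,0,0,0,50],
])

```text
clock: 6.6
tcp_pos: [0.6087, -0.0785, 0.1317]
orientation: [-1.203, 1.209, -1.219]
contact_force: [0.5, 0.1, -0.1]
grip_width: 0.0501
```

Run:
```python
from kin import *
k=pickle.load(open('k.pkl','rb'))
go(k['grasp'][0]-.11*k['d'],k['grasp'][1])
f=cam('side');cv2.imwrite('pics/s4.png',cv2.resize(f['frame'][130:290,200:400],None,fx=4,fy=4,interpolation=cv2.INTER_CUBIC)[:600])
f=cam('top','top4');
```

```text
t 6.6 q [-0.301  0.514  0.44   1.825 -0.279  0.858  0.265] tcp [ 0.6087 -0.0785  0.1317] shift [79.1 46.   1.7] w [-0.5  -0.25 50.1 ] rows 5.8 F [ 0.5  0.1 -0.1] grip 0.0501
```

View pics/s4.png

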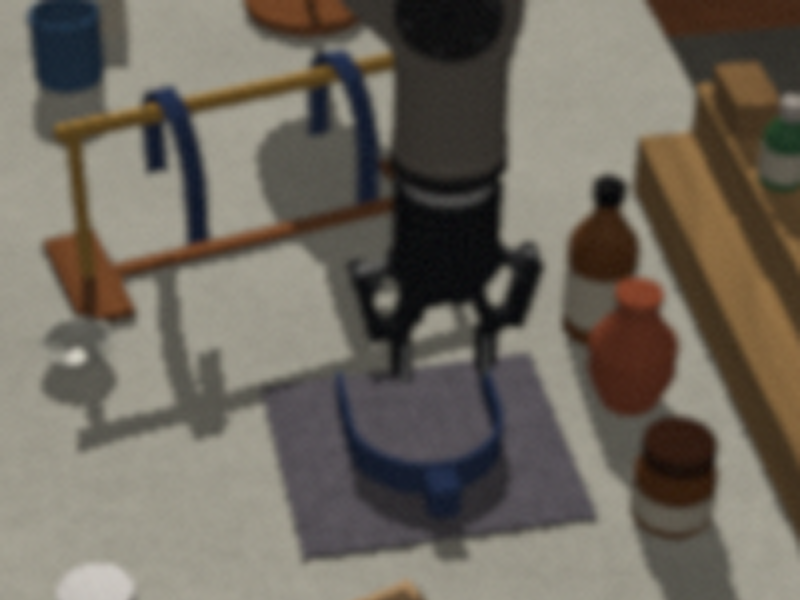

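View pics/top4.png

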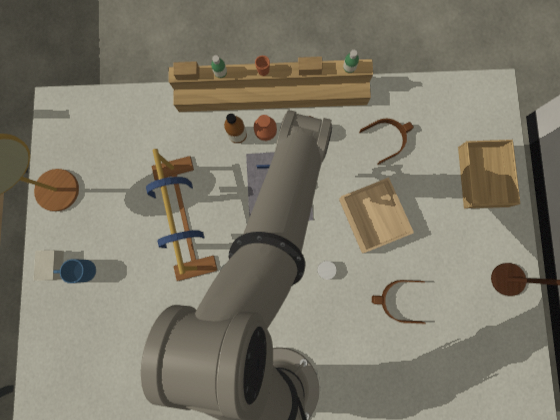

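The headband lies flat and fully on the mat: crop knot at (440,490), legs towards the rail, not touched by the fingers. I tilt the tool 50° for the second grasp.

Call:
drive_tool([
  [79,10,1.5,0,0,50,50],
  [79,20,1.5,0,0,50,50],
  [79,40,1.5,0,0,50,50],
  [79,40,1.5,0,0,50,50],
  [79,46,1.5,0,0,50,50],
])

```text
clock: 7.2
tcp_pos: [0.6147, -0.16, 0.0908]
orientation: [-0.675, 1.449, -0.698]
contact_force: [0.3, 0.5, -1.3]
grip_width: 0.0499
```

Call:
drive_tool([
  [0,0,0,0,0,7.5,50],
  [0,0,0,0,0,7.5,50],
])

```text
clock: 7.4
tcp_pos: [0.6116, -0.1649, 0.0859]
orientation: [-0.57, 1.49, -0.599]
contact_force: [-0.8, -1.3, -1.0]
grip_width: 0.0503
```

Run:
```python
from kin import *
k=pickle.load(open('k.pkl','rb'))
go(k['grasp'][0]-.11*k['d'],k['grasp'][1])
f=cam('side');cv2.imwrite('pics/s5.png',cv2.resize(f['frame'][130:290,200:400],None,fx=4,fy=4,interpolation=cv2.INTER_CUBIC)[:600])
x0,y0,s=300,235,20
im=cv2.resize(f['frame'][y0:y0+25,x0:x0+30],None,fx=s,fy=s,interpolation=cv2.INTER_CUBIC)
c=k['kn']+[0,0,.015];P=[c+[u*.013,v*.015,0] for u,v in((1,1),(1,-1),(-1,-1),(-1,1))]
cv2.polylines(im,[((proj(f,P)-[x0,y0]+.5)*s).astype(int)],True,(0,255,255),1)
cv2.imwrite('pics/s5b.png',im)
p,R0,o=pose();L,C=pickle.load(open('kin.pkl','rb'));a,T=fk2(o['joints'],L,S);print('fk err',a-p)
```

```text
t 7.4 q [ 0.435  0.837  0.105  1.555 -0.803  1.343  0.945] tcp [ 0.6116 -0.1649  0.0859] shift [-4.8  5.3 -1.8] w [-1.01 -0.31  2.83] rows 0.4 F [-0.8 -1.3 -1. ] grip 0.0503
fk err [0.0001 0.0093 0.0038]
```

View pics/s5.png

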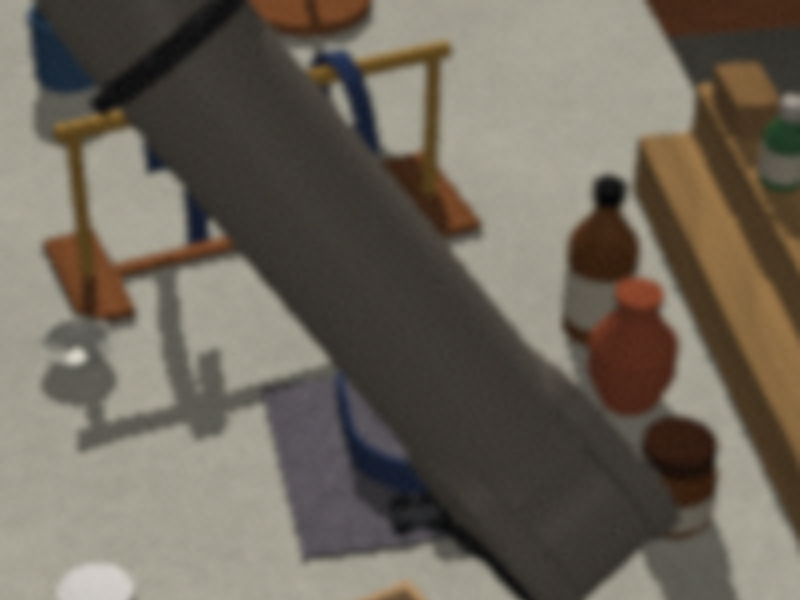

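View pics/s5b.png

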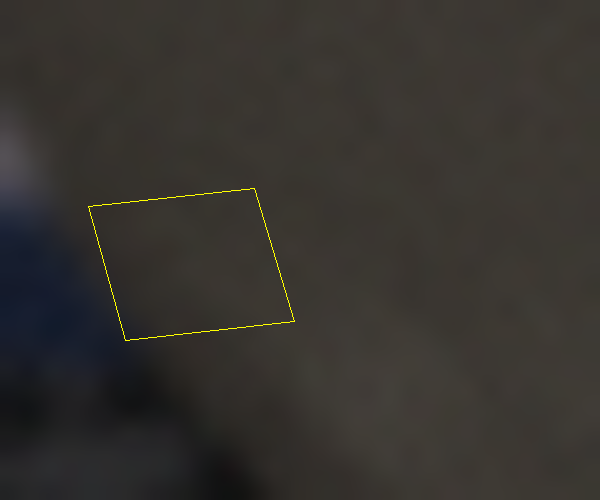

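Call:
drive_tool([
  [-5,10,-2,-1,0,2.8,50],
  [-5,40,-2,-1,0,2.8,50],
  [-5,60,-2,-1,0,2.8,50],
  [-5,60,-2,-1,0,2.8,50],
])

```text
clock: 7.85
tcp_pos: [0.6119, -0.1095, 0.0505]
orientation: [-0.553, 1.5, -0.542]
contact_force: [0.1, 0.9, 0.1]
grip_width: 0.0498
```

Run:
```python
from kin import *
k=pickle.load(open('k.pkl','rb'))
go(*k['grasp'])
```

```text
t 7.85 q [ 0.401  0.88   0.062  1.601 -0.846  1.289  0.974] tcp [ 0.6119 -0.1095  0.0505] shift [ 3.8 50.3 -1.6] w [0.36 0.14 0.11] rows 1.0 F [0.1 0.9 0.1] grip 0.0498
```

Call:
drive_tool([
  [3.5,25,-1.5,0,0,0,50],
  [3.5,48,-1.5,0,0,0,50],
  [3.5,48,-1.5,0,0,0,50],
])

```text
clock: 8.15
tcp_pos: [0.6097, -0.0711, 0.0172]
orientation: [-0.556, 1.5, -0.537]
contact_force: [-0.9, 0.4, 0.2]
grip_width: 0.0496
```

Run:
```python
from kin import *
k=pickle.load(open('k.pkl','rb'))
go(*k['grasp'])
```

```text
t 8.15 q [ 0.369  0.909  0.034  1.646 -0.88   1.211  1.003] tcp [ 0.6097 -0.0711  0.0172] shift [ 3.1 -0.4  0.2] w [0.61 0.29 0.04] rows 0.1 F [-0.9  0.4  0.2] grip 0.0496
```

Call:
drive_tool([
  [2,0,0,0,0,0,40],
  [2,0,0,0,0,0,15],
  [2,0,0,0,0,0,15],
  [2,0,0,0,0,0,15],
  [2,0,0,0,0,0,15],
], squeeze=70)

```text
clock: 8.65
tcp_pos: [0.6108, -0.0738, 0.0171]
orientation: [-0.555, 1.498, -0.539]
contact_force: [0.0, -2.0, 6.2]
grip_width: 0.0247
```

Run:
```python
from kin import *
k=pickle.load(open('k.pkl','rb'))
go(*k['grasp'])
p,R0,o=pose()
# approximate knot (mat-fixed) in tool frame: keep for hang
print(R0.inv().apply(k['kn']-p)*1000, R0.as_matrix())
f=cam('side','side6')
cv2.imwrite('pics/s6.png',cv2.resize(f['frame'][200:290,260:360],None,fx=6,fy=6,interpolation=cv2.INTER_CUBIC))
```

```text
t 8.65 q [ 0.372  0.91   0.036  1.642 -0.88   1.212  1.004] tcp [ 0.6108 -0.0738  0.0171] shift [ 1.2  1.6 -0.8] w [0.47 0.34 0.08] rows 0.1 F [ 0.  -2.   6.2] grip 0.0247
[ 1.2204 -4.4454 -0.8226] [[ 0.006  -0.0082  0.9999]
 [-0.6439  0.7651  0.0101]
 [-0.7651 -0.6439 -0.0007]]
```

View pics/s6.png

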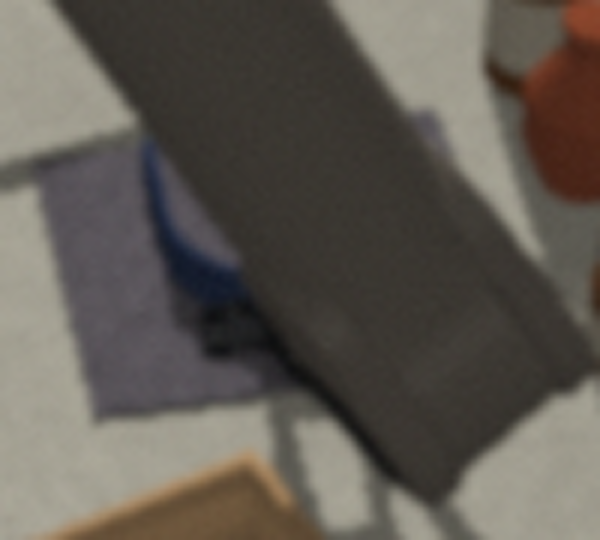

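Call:
drive_tool([
  [-20,-17,0,0,0,0,15],
  [-55,-46,0,0,0,0,15],
  [-90,-76,0,0,0,0,15],
  [-125,-106,0,0,0,0,15],
  [-153,-129,0,0,0,0,15],
])

```text
clock: 9.2
tcp_pos: [0.6112, -0.0753, 0.22]
orientation: [-0.555, 1.496, -0.543]
contact_force: [0.5, -0.3, -0.7]
grip_width: 0.0248
```

```bash
cat > p2.py <<'E'
from path import *
k=pickle.load(open('k.pkl','rb'))
p,R0,o=pose()
a,T=fk2(o['joints'],L,S);print('fk err',a-p,np.degrees((R0.inv()*T*C).as_rotvec()))
E
python3 - <<'E'
from p2 import *
f=cam('side','side7')
go(k['hang'][0]+[0,0,.18],k['hang'][1])
E
```

```text
fk err [-0.0002  0.0097  0.0042] [ -0.0117 121.3018  -0.0211]
t 9.25 q [ 0.347  0.627  0.075  1.605 -0.826  1.433  0.778] tcp [ 0.6134 -0.0757  0.226 ] shift [-340.9  192.   -64.7] w [  -9.79 -110.16  -62.36] rows 14.8 F [ 1.6 -1.   4.7] grip 0.0248
```

View pics/side7.png

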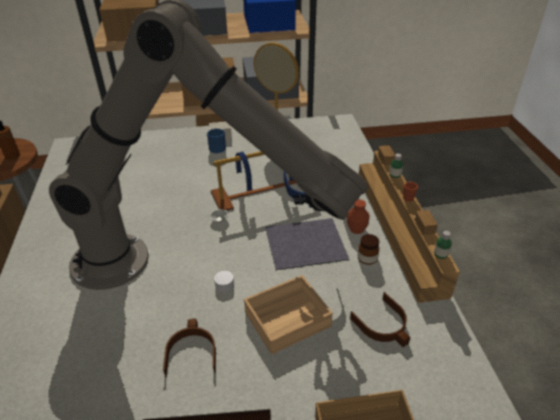

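```bash
cat > refit.py <<'E'
import kin; from kin import *
kin.S[6]=-1
p,R0,o=pose()
D2=[(q,np.array(a),np.array([0,0,-1])) for q,a in D]
D2+=[(np.array([.372,.91,.036,1.642,-.88,1.212,1.004]),np.array([.6108,-.0738,.0171]),np.array([-.0082,.7651,-.6439]))]*3
D2+=[(np.array(o['joints']),p,R0.as_matrix()[:,1])]*3
L=fitk(D2);print(L.round(4))
for q,a,y in D2[:1]+D2[-4:]: print(fk2(q,L,S)[0]-a,fk2(q,L,S)[1].as_matrix()[:,2]-y)
C=fk2(o['joints'],L,S)[1].inv()*R0;print(C.as_matrix().round(3))
# check at start
print(np.degrees((R.from_rotvec([-1.562543,.2087253,-.20857711]).inv()*fk2(D[0][0],L,S)[1]*C).as_rotvec()))
pickle.dump((L,C),open('kin.pkl','wb'))
E
python3 refit.py; sed -i 's/^S=.*/S=[-1,1,-1,1,-1,1,-1]/' kin.py
cat > p3.py <<'E'
from path import *
p,R0,o=pose();q0=o['joints']
for off in(0,.03):
    k=key(50,-90,off)
    for up_ in(.18,):
      for n in (12,):
        q=q0
        q,m=chain(q,(p,R0),(k['hang'][0]+[0,0,.18],k['hang'][1]),n);print(off,m,q.round(2))
        if m is not None:
            q,m=chain(q,(k['hang'][0]+[0,0,.18],k['hang'][1]),k['hang'],6);print(m,q.round(2))
    for sd in range(3):
        x=ik(*k['hang'],L,C,q0,6,m=.03,seed=sd);print('glob',x and (x[0].round(2),x[1]))
E
python3 p3.py
```

```text
[ 0.2874  0.5415  0.4727  0.3267 -0.0001  0.0001  0.0003 -0.0305 -0.0316
 -0.0004  0.0006]
[-0.0001  0.0001 -0.0001] [-0.0003 -0.0018  0.    ]
[ 0.0001 -0.0001  0.0001] [ 0.0005 -0.     -0.    ]
[-0.0001  0.0001 -0.0001] [-0.0005 -0.      0.    ]
[-0.0001  0.0001 -0.0001] [-0.0005 -0.      0.    ]
[-0.0001  0.0001 -0.0001] [-0.0005 -0.      0.    ]
[[ 0. -0. -1.]
 [-1. -0. -0.]
 [-0.  1. -0.]]
[ 0.0272 -0.0126 -0.0004]
0 [2.5936 0.3158 0.9923 0.3693 0.6016 0.4082 1.9178] [-0.37 -0.02 -0.42  2.07  0.66  0.58  0.54]
[2.5082 0.3486 0.9891 0.1635 2.1284 0.267  2.5271] [-0.45  0.24 -0.39  2.28  1.55  0.45 -0.4 ]
glob (array([-0.21,  0.28, -0.65,  2.26,  1.56,  0.52, -0.38]), np.float64(2.3878139226260107))
glob (array([-0.28,  0.27, -0.58,  2.27,  1.56,  0.5 , -0.39]), np.float64(2.383861621849611))
glob (array([-0.33,  0.26, -0.52,  2.27,  1.56,  0.48, -0.39]), np.float64(2.381240281613709))
0.03 [2.5305 0.3639 1.0774 0.4154 0.601  0.4023 1.9254] [-0.43  0.02 -0.33  2.02  0.67  0.57  0.56]
[2.4337 0.3946 1.0822 0.215  2.1316 0.233  2.5012] [-0.53  0.27 -0.26  2.23  1.53  0.4  -0.36]
glob (array([-0.4 ,  0.29, -0.41,  2.22,  1.54,  0.45, -0.35]), np.float64(2.3643844482678236))
glob (array([-0.29,  0.31, -0.53,  2.21,  1.55,  0.48, -0.34]), np.float64(2.371953231881208))
glob (array([-0.37,  0.29, -0.44,  2.22,  1.54,  0.46, -0.34]), np.float64(2.366260465456157))
```

Run:
```python
from path import *
k=key(50,-90,.02);pickle.dump(k,open('k.pkl','wb'))
p,R0,o=pose();q=o['joints']
sl=Slerp([0,1],R.concatenate([R0,k['hang'][1]]))
go([.58,.0,.37],sl(.35))
go([.58,.05,.38],sl(.7))
w=(k['hang'][0]+[0,0,.19],k['hang'][1])
q,m=chain(q,(p,R0),(np.array([.58,0,.37]),sl(.35)),6);print(m.round(2),q.round(2))
q,m=chain(q,(np.array([.58,0,.37]),sl(.35)),(np.array([.58,.05,.38]),sl(.7)),6);print(m.round(2),q.round(2))
q,m=chain(q,(np.array([.58,.05,.38]),sl(.7)),w,6);print(m.round(2),q.round(2))
```

```text
t 9.25 q [ 0.347  0.627  0.075  1.605 -0.826  1.433  0.778] tcp [ 0.6134 -0.0757  0.226 ] shift [-159.2  -35.3  -31.4] w [ -3.43 -38.56 -21.83] rows 5.2 F [ 1.6 -1.   4.7] grip 0.0248
t 9.25 q [ 0.347  0.627  0.075  1.605 -0.826  1.433  0.778] tcp [ 0.6134 -0.0757  0.226 ] shift [-199.2   -3.6  -30.9] w [ -6.85 -77.11 -43.65] rows 10.3 F [ 1.6 -1.   4.7] grip 0.0248
[2.64 0.58 1.39 0.77 0.59 0.51 1.97] [ 0.17  0.24 -0.    1.67 -0.52  1.28  0.99]
[2.82 0.37 1.28 0.58 0.89 0.7  1.67] [ 0.04  0.03 -0.13  1.86 -0.24  0.88  1.29]
[2.68 0.31 0.92 0.42 1.21 0.42 1.72] [-0.28  0.01 -0.49  2.02  0.64  0.59  0.59]
```

Call:
drive_tool([
  [-35,-20,-6,-0.7,-7.7,-4.4,15],
  [-70,-35,-12,-1.4,-15.4,-8.7,15],
  [-105,-35,-19,-2.1,-23.1,-13.1,15],
  [-135,-35,-25,-2.7,-30.8,-17.5,15],
  [-160,-35,-31,-3.4,-38.5,-21.8,15],
])

```text
clock: 9.75
tcp_pos: [0.5804, 0.0012, 0.3722]
orientation: [-0.955, 0.786, -0.538]
contact_force: [0.4, 0.2, -0.8]
grip_width: 0.0244
```

Run:
```python
from path import *
k=pickle.load(open('k.pkl','rb'));p,R0,o=pose()
print(np.degrees((R0.inv()*k['hang'][1]).magnitude()))
sl=Slerp([0,1],R.concatenate([R0,k['hang'][1]]))
go([.58,.05,.38],sl(.5))
go([.58,.05,.38],sl(1))
q,m=chain(o['joints'],(p,R0),(np.array([.58,.05,.38]),sl(.5)),6);print(m.round(2),q.round(2))
```

```text
83.94835312439848
t 9.75 q [ 0.162  0.243  0.006  1.663 -0.535  1.294  0.975] tcp [0.5804 0.0012 0.3722] shift [-37.6  16.8  27.2] w [ -3.25 -36.45 -20.56] rows 4.9 F [ 0.4  0.2 -0.8] grip 0.0244
t 9.75 q [ 0.162  0.243  0.006  1.663 -0.535  1.294  0.975] tcp [0.5804 0.0012 0.3722] shift [-37.6  16.8  27.2] w [ -6.5  -72.9  -41.12] rows 9.8 F [ 0.4  0.2 -0.8] grip 0.0244
[2.82 0.39 1.3  0.6  0.88 0.68 1.7 ] [ 0.03  0.05 -0.11  1.84 -0.26  0.92  1.26]
```

Call:
drive_tool([
  [-8,3,5,-0.7,-7.3,-4.1,15],
  [-15,7,11,-1.3,-14.6,-8.2,15],
  [-22,10,16,-2,-21.9,-12.3,15],
  [-30,13,22,-2.6,-29.2,-16.4,15],
  [-37,17,27,-3.3,-36.5,-20.6,15],
])

```text
clock: 10.25
tcp_pos: [0.5803, 0.0495, 0.3801]
orientation: [-1.244, 0.049, -0.479]
contact_force: [-1.2, -0.4, -0.5]
grip_width: 0.0251
```

Run:
```python
from path import *
k=pickle.load(open('k.pkl','rb'));p,R0,o=pose()
print(np.degrees((R0.inv()*k['hang'][1]).magnitude()))
go([.56,.14,.385],k['hang'][1])
q,m=chain(o['joints'],(p,R0),(np.array([.56,.14,.385]),k['hang'][1]),6);print(m.round(2),q.round(2))
f=cam('side','side8')
```

```text
41.538263181170976
t 10.25 q [ 0.03   0.048 -0.107  1.842 -0.262  0.914  1.264] tcp [0.5803 0.0495 0.3801] shift [-51.1  10.3  76.9] w [ -3.16 -36.08 -20.33] rows 4.8 F [-1.2 -0.4 -0.5] grip 0.0251
[2.88 0.23 1.09 0.34 1.16 0.3  1.65] [-0.08 -0.11 -0.32  2.1   0.17  0.47  1.27]
```

View pics/side8.png

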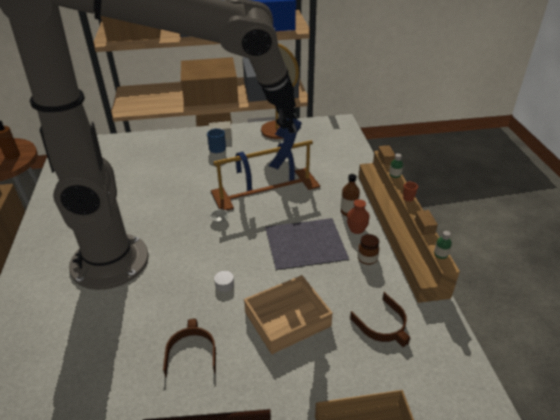

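Call:
drive_tool([
  [-10,2,15,-0.6,-7.2,-4.1,15],
  [-20,4,31,-1.3,-14.4,-8.2,15],
  [-30,6,46,-1.9,-21.6,-12.2,15],
  [-41,8,62,-2.5,-28.9,-16.3,15],
  [-51,10,77,-3.2,-36.1,-20.3,15],
])

```text
clock: 10.8
tcp_pos: [0.5571, 0.1435, 0.385]
orientation: [-1.417, -0.718, -0.364]
contact_force: [-0.0, -0.9, -0.7]
grip_width: 0.0243
```

Run:
```python
from path import *
k=pickle.load(open('k.pkl','rb'));p,R0,o=pose()
print(np.degrees((R0.inv()*k['hang'][1]).magnitude()))
go(k['hang'][0]+[0,0,.19],k['hang'][1])
f=cam('side');cv2.imwrite('pics/s9.png',cv2.resize(f['frame'][60:210,200:400],None,fx=4,fy=4,interpolation=cv2.INTER_CUBIC))
f=cam('top');cv2.imwrite('pics/t9.png',cv2.resize(f['frame'][110:290,130:330],None,fx=3,fy=3,interpolation=cv2.INTER_CUBIC))
```

```text
0.7521636716059804
t 10.8 q [-0.091 -0.12  -0.309  2.102  0.18   0.468  1.266] tcp [0.5571 0.1435 0.385 ] shift [  8.6  23.9 146. ] w [-0.13  0.71  0.2 ] rows 3.0 F [-0.  -0.9 -0.7] grip 0.0243
```

View pics/s9.png

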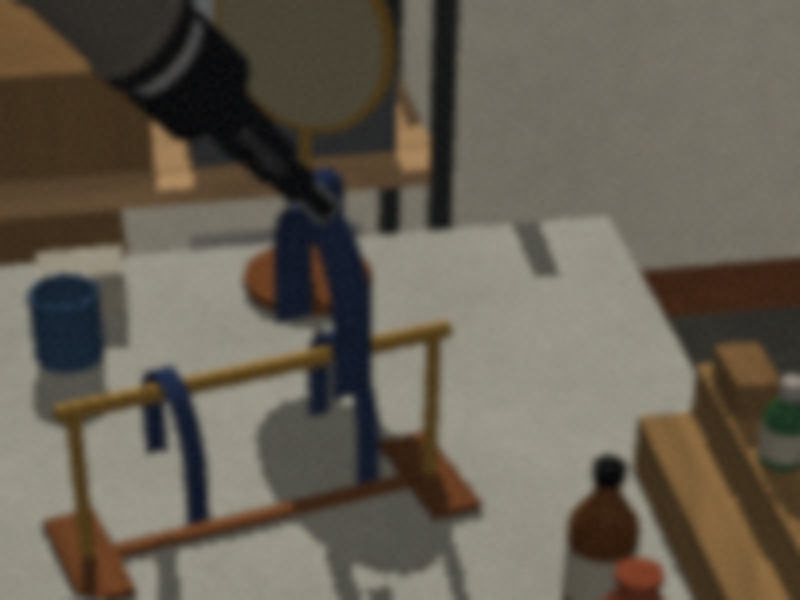

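View pics/t9.png

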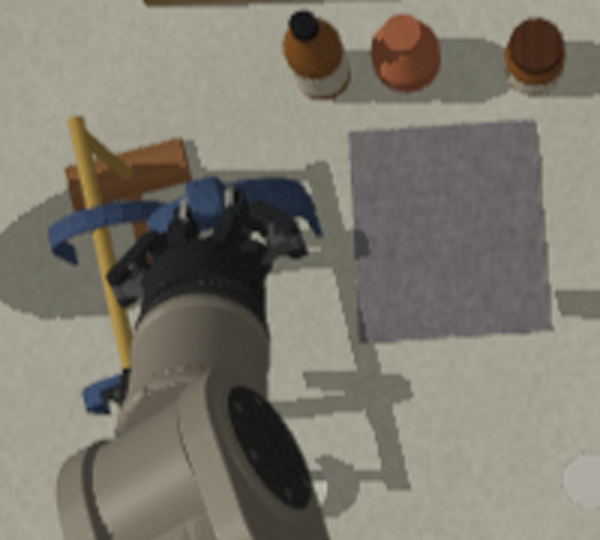

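The headband is held knot up, legs hanging (side crop knot at 328,185; top crop 205,200). I move it over the gap.

Call:
drive_tool([
  [2,6,35,0,0.4,0,15],
  [4,12,75,0,0.7,0,15],
  [7,18,115,0,0.7,0,15],
  [9,24,146,0,0.7,0,15],
  [9,24,146,0,0.7,0,15],
])

```text
clock: 11.4
tcp_pos: [0.5418, 0.2959, 0.3697]
orientation: [-1.41, -0.706, -0.365]
contact_force: [-0.6, -0.7, -0.4]
grip_width: 0.0253
```

Run:
```python
from path import *
k=pickle.load(open('k.pkl','rb'));p,R0,o=pose()
go(k['hang'][0]+[0,0,.10],k['hang'][1])
print('knot est',p+R0.apply([.0012,-.0044,-.0008]),'target',k['h'])
q,m=chain(o['joints'],(p,R0),k['hang'],8);print(m.round(2),q.round(2))
f=cam('side');cv2.imwrite('pics/s10.png',cv2.resize(f['frame'][60:210,200:400],None,fx=4,fy=4,interpolation=cv2.INTER_CUBIC))
f2=cam('top');cv2.imwrite('pics/t10.png',cv2.resize(f2['frame'][110:290,130:330],None,fx=3,fy=3,interpolation=cv2.INTER_CUBIC))
kn=p+R0.apply([.0012,-.0044,-.0008])
print('knot px side',(proj(f,kn)-[200,60])*4,'top',(proj(f2,kn)-[130,110])*3)
```

```text
t 11.4 q [-0.157  0.017 -0.617  2.013  0.647  0.588  0.581] tcp [0.5418 0.2959 0.3697] shift [-55.8  68.5  -6.2] w [-0.47  0.1  -0.1 ] rows 1.8 F [-0.6 -0.7 -0.4] grip 0.0253
knot est [0.5402 0.2947 0.3739] target [0.5405 0.2897 0.186 ]
[2.66 0.38 0.8  0.21 2.1  0.3  2.47] [-0.3   0.29 -0.54  2.23  1.55  0.49 -0.36]
knot px side [[270.3993 127.7023]] top [[ 14.7525 231.8497]]
```

View pics/s10.png

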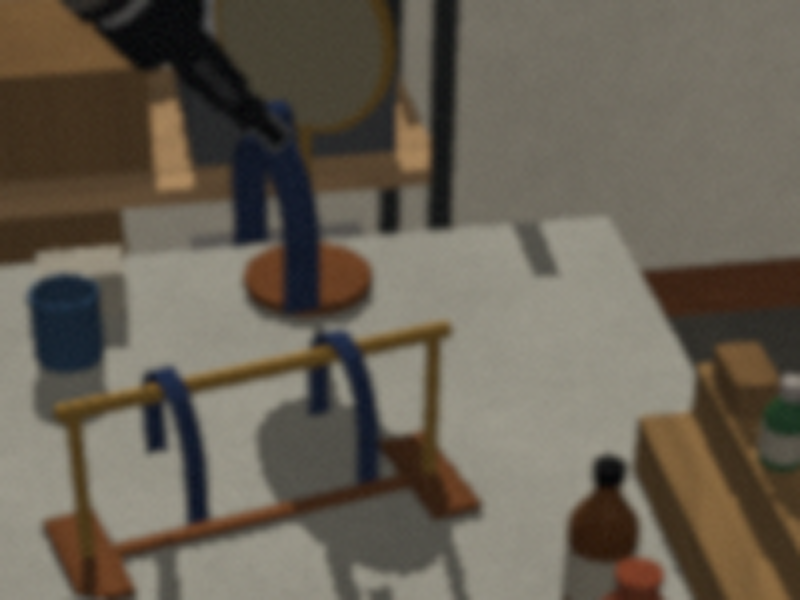

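View pics/t10.png

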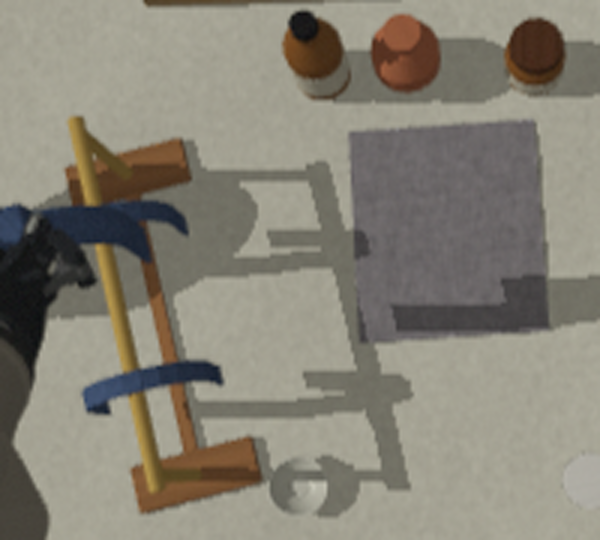

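Call:
drive_tool([
  [-5,2,-6,0,0,0,15],
  [-20,20,-6,0,0,0,15],
  [-38,44,-6,-0.4,0,0,15],
  [-56,68,-6,-0.4,0,0,15],
  [-56,68,-6,-0.4,0,0,15],
])

```text
clock: 12.0
tcp_pos: [0.5438, 0.281, 0.2762]
orientation: [-1.429, -0.695, -0.368]
contact_force: [-0.1, -0.6, -1.2]
grip_width: 0.0248
```

Run:
```python
from path import *
k=pickle.load(open('k.pkl','rb'));p,R0,o=pose()
go(k['hang'][0]+[0,0,.03],k['hang'][1])
print('knot est',p+R0.apply([.0012,-.0044,-.0008]),'target',k['h'])
f=cam('side');cv2.imwrite('pics/s11.png',cv2.resize(f['frame'][60:210,200:400],None,fx=4,fy=4,interpolation=cv2.INTER_CUBIC))
```

```text
t 12.0 q [-0.203  0.124 -0.588  2.14   1.007  0.491  0.209] tcp [0.5438 0.281  0.2762] shift [-39.1  51.6   9.6] w [ 0.55 -0.1  -0.59] rows 1.3 F [-0.1 -0.6 -1.2] grip 0.0248
knot est [0.5421 0.2799 0.2804] target [0.5405 0.2897 0.186 ]
```

View pics/s11.png

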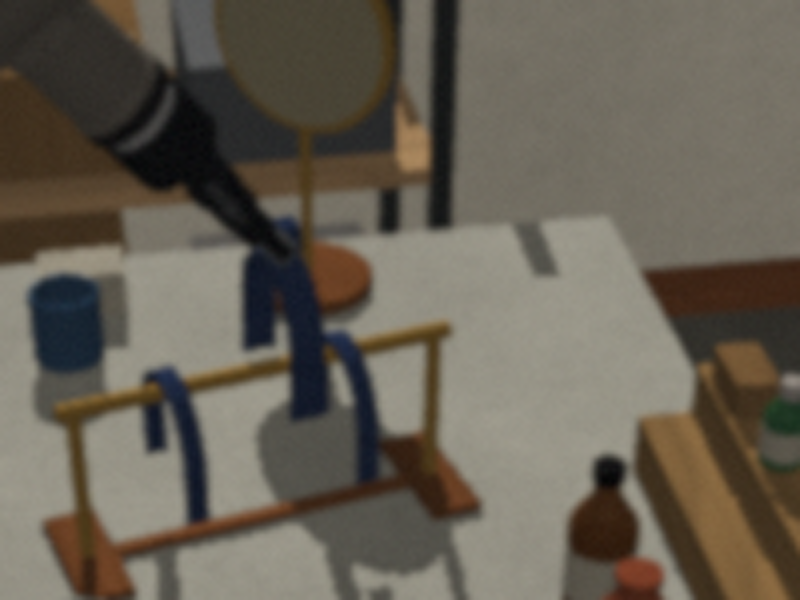

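Call:
drive_tool([
  [-3,4,9.5,0.5,0,-0.6,15],
  [-10,15,9.5,0.5,0,-0.6,15],
  [-20,27,9.5,0.5,0,-0.6,15],
  [-30,40,9.5,0.5,0,-0.6,15],
  [-36,47,9.5,0.5,0,-0.6,15],
])

```text
clock: 12.55
tcp_pos: [0.5459, 0.2909, 0.221]
orientation: [-1.415, -0.706, -0.377]
contact_force: [0.3, -0.6, -0.5]
grip_width: 0.0248
```

Run:
```python
from path import *
k=pickle.load(open('k.pkl','rb'));p,R0,o=pose()
go(k['hang'][0]+[0,0,.0],k['hang'][1])
print('knot est',p+R0.apply([.0012,-.0044,-.0008]),'target',k['h'])
f=cam('side');cv2.imwrite('pics/s12.png',cv2.resize(f['frame'][90:190,210:310],None,fx=6,fy=6,interpolation=cv2.INTER_CUBIC))
```

```text
t 12.55 q [-0.278  0.221 -0.545  2.197  1.35   0.472 -0.153] tcp [0.5459 0.2909 0.221 ] shift [-26.9  29.1  -0. ] w [ 0.06 -0.21  0.29] rows 0.8 F [ 0.3 -0.6 -0.5] grip 0.0248
knot est [0.5442 0.2897 0.2251] target [0.5405 0.2897 0.186 ]
```

View pics/s12.png

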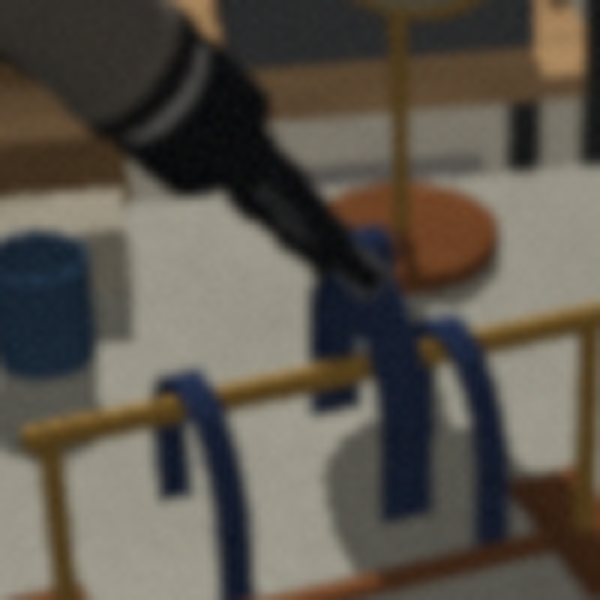

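Run:
```python
from path import *
k=key(50,-90,.01);pickle.dump(k,open('k.pkl','wb'))
go(k['hang'][0]+[0,0,.006],k['hang'][1])
go(k['hang'][0]+[0,0,.0],k['hang'][1])
```

```text
t 12.6 q [-0.278  0.222 -0.545  2.198  1.351  0.472 -0.155] tcp [0.5454 0.2905 0.2196] shift [-29.3  17.4   0.2] w [ 0.08 -0.2   0.19] rows 0.7 F [-0.4 -1.1 -1.6] grip 0.0247
t 12.6 q [-0.278  0.222 -0.545  2.198  1.351  0.472 -0.155] tcp [0.5454 0.2905 0.2196] shift [-33.2  22.    0.2] w [ 0.08 -0.2   0.19] rows 0.8 F [-0.4 -1.1 -1.6] grip 0.0247
```

Call:
drive_tool([
  [-6,4,0,0,0,0,15],
  [-14,9,0,0,0,0,15],
  [-22,14,0,0,0,0,15],
  [-29,17,0,0,0,0,15],
  [-29,17,0,0,0,0,15],
])

```text
clock: 13.1
tcp_pos: [0.5352, 0.2873, 0.1891]
orientation: [-1.417, -0.704, -0.378]
contact_force: [-0.0, 0.5, -0.4]
grip_width: 0.0247
```

Run:
```python
from path import *
k=pickle.load(open('k.pkl','rb'));p,R0,o=pose()
go(k['hang'][0]+[0,0,.0],k['hang'][1])
print('knot est',p+R0.apply([.0012,-.0044,-.0008]),'target',k['h'])
f=cam('side');cv2.imwrite('pics/s13.png',cv2.resize(f['frame'][90:190,210:310],None,fx=6,fy=6,interpolation=cv2.INTER_CUBIC))
```

```text
t 13.1 q [-0.303  0.264 -0.538  2.245  1.525  0.485 -0.348] tcp [0.5352 0.2873 0.1891] shift [-5.3  5.5  1.1] w [ 0.16 -0.26  0.24] rows 0.2 F [-0.   0.5 -0.4] grip 0.0247
knot est [0.5335 0.2861 0.1932] target [0.5307 0.2874 0.186 ]
```

View pics/s13.png

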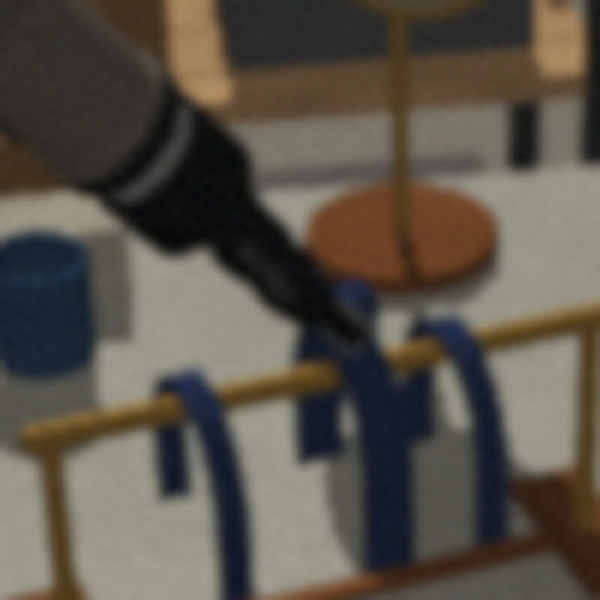

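Call:
drive_tool([
  [-2,2,1,0,0,0,15],
  [-4,4,1,0,0,0,15],
  [-5,5,1,0,0,0,15],
  [-5,5.5,1,0,0,0,15],
  [-5,5.5,1,0,0,0,15],
])

```text
clock: 13.65
tcp_pos: [0.535, 0.2885, 0.1819]
orientation: [-1.417, -0.705, -0.378]
contact_force: [0.5, -0.1, -1.7]
grip_width: 0.0246
```

Run:
```python
from path import *
k=pickle.load(open('k.pkl','rb'));p,R0,o=pose()
go(k['hang'][0]+[0,0,-.003],k['hang'][1])
print('knot est',p+R0.apply([.0012,-.0044,-.0008]),'target',k['h'])
```

```text
t 13.65 q [-0.307  0.279 -0.538  2.25   1.563  0.493 -0.389] tcp [0.535  0.2885 0.1819] shift [-2.7  2.3 -0.1] w [ 0.15 -0.26  0.27] rows 0.1 F [ 0.5 -0.1 -1.7] grip 0.0246
knot est [0.5333 0.2873 0.1861] target [0.5307 0.2874 0.186 ]
```

Call:
drive_tool([
  [-0.7,0.8,0,0,0,0,15],
  [-1.3,1.5,0,0,0,0,15],
  [-2,2.3,0,0,0,0,15],
  [-2,2.3,0,0,0,0,15],
])

```text
clock: 14.05
tcp_pos: [0.5349, 0.2885, 0.1787]
orientation: [-1.417, -0.705, -0.378]
contact_force: [-0.7, 1.2, 0.0]
grip_width: 0.0249
```

Run:
```python
from path import *
k=pickle.load(open('k.pkl','rb'))
for i in range(3):
    p,R0,o=pose();print(o['contact_force'],o['moment'],p);cam('side','s14')
```

```text
[-0.6595  1.213   0.0333] [-0.2031  0.7767 -0.0227] [0.5349 0.2885 0.1787]
[-0.2329 -0.0085 -0.9621] [-0.1655  0.8156  0.0514] [0.5349 0.2885 0.1788]
[ 0.1377 -0.5425 -0.8485] [-0.203   0.8042  0.0141] [0.535  0.2885 0.1788]
```

Call:
drive_tool([
  [-0.7,0.8,0,0,0,0,15],
  [-1.3,1.5,0,0,0,0,15],
  [-2,2.3,0,0,0,0,15],
  [-2,2.3,0,0,0,0,15],
])

```text
clock: 14.6
tcp_pos: [0.5352, 0.2887, 0.1763]
orientation: [-1.417, -0.706, -0.379]
contact_force: [-2.1, -0.9, 2.7]
grip_width: 0.025
```

Run:
```python
from path import *
for i in range(2):
    p,R0,o=pose();print(o['contact_force'],o['moment'],p);f=cam('side')
cv2.imwrite('pics/s15.png',cv2.resize(f['frame'][120:195,210:310],None,fx=8,fy=8,interpolation=cv2.INTER_CUBIC))
```

```text
[-2.0611 -0.8782  2.6945] [-0.2454  0.5818 -0.0753] [0.5352 0.2887 0.1763]
[-2.6894 -1.3778  2.5665] [-0.2051  0.5654 -0.0748] [0.5352 0.2887 0.1763]
```

View pics/s15.png

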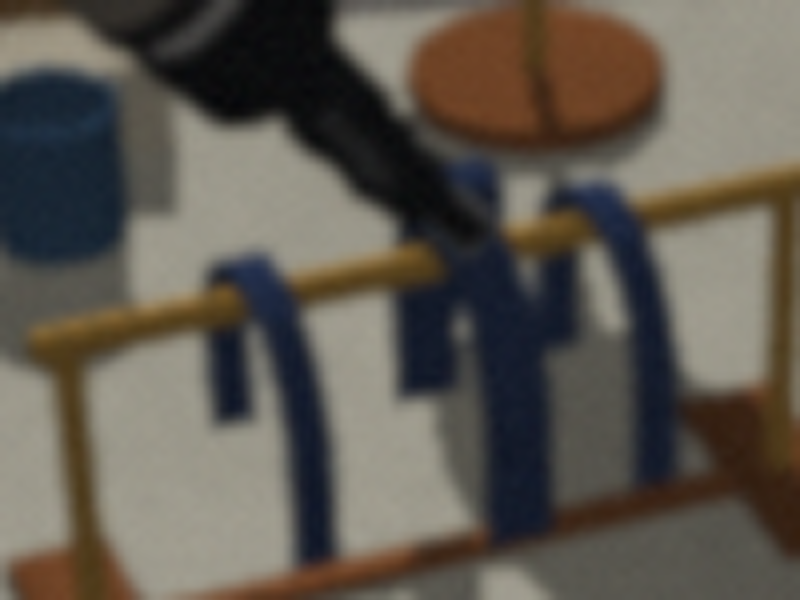

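The wrist reads about 2.7 N upwards, so the apex rests on the bar: near leg in front of it at crop (515,430), other leg behind at (430,340), clear of both bands. I release.

Call:
drive_tool([
  [0.6,-0.8,0,0,0,0,30],
  [0.6,-0.8,0,0,0,0,45],
  [0.6,-0.8,0,0,0,0,45],
  [0.6,-0.8,0,0,0,0,45],
])

```text
clock: 15.1
tcp_pos: [0.5351, 0.2886, 0.1771]
orientation: [-1.417, -0.705, -0.379]
contact_force: [0.9, 0.7, 1.0]
grip_width: 0.045
```

Run:
```python
from path import *
p,R0,o=pose();print(o['contact_force'],o['moment'],p,o['grip_width']);f=cam('side')
cv2.imwrite('pics/s16.png',cv2.resize(f['frame'][120:195,210:310],None,fx=8,fy=8,interpolation=cv2.INTER_CUBIC))
```

```text
[0.9429 0.6525 1.0303] [-0.16   0.677 -0.018] [0.5351 0.2886 0.1771] 0.045040108750355294
```

View pics/s16.png

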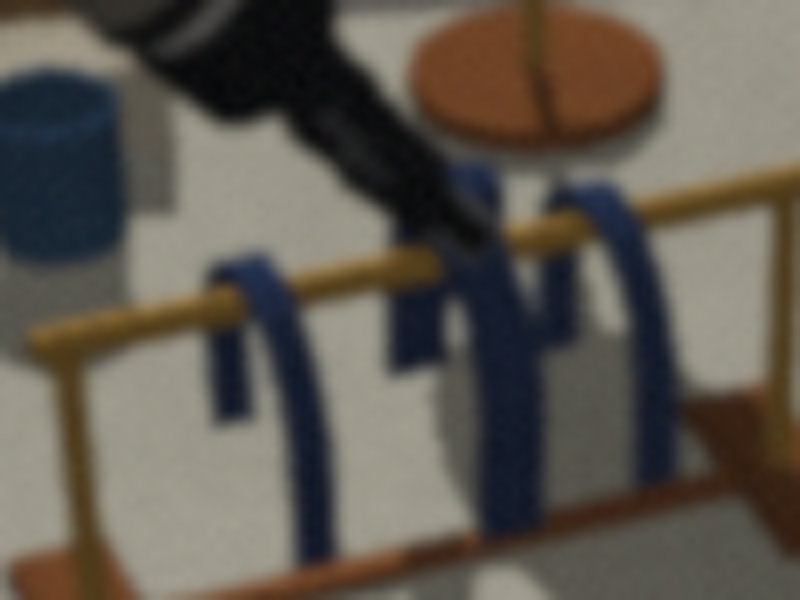

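Call:
drive_tool([
  [0,-8,0,0,0,0,48],
  [0,-25,0,0,0,0,48],
  [0,-50,0,0,0,0,48],
  [0,-85,0,0,0,0,48],
  [0,-120,0,0,0,0,48],
])

```text
clock: 15.65
tcp_pos: [0.4584, 0.2714, 0.2689]
orientation: [-1.417, -0.705, -0.378]
contact_force: [0.7, 0.9, 0.1]
grip_width: 0.0478
```

Run:
```python
from path import *
p,R0,o=pose();print(o['contact_force'],p,o['clock']);f=cam('side','side17')
cv2.imwrite('pics/s17.png',cv2.resize(f['frame'][120:195,210:310],None,fx=8,fy=8,interpolation=cv2.INTER_CUBIC))
f=cam('top');cv2.imwrite('pics/t17.png',cv2.resize(f['frame'][110:290,130:330],None,fx=3,fy=3,interpolation=cv2.INTER_CUBIC))
```

```text
[0.6632 0.9266 0.0903] [0.4584 0.2714 0.2689] 15.65
```

View pics/s17.png

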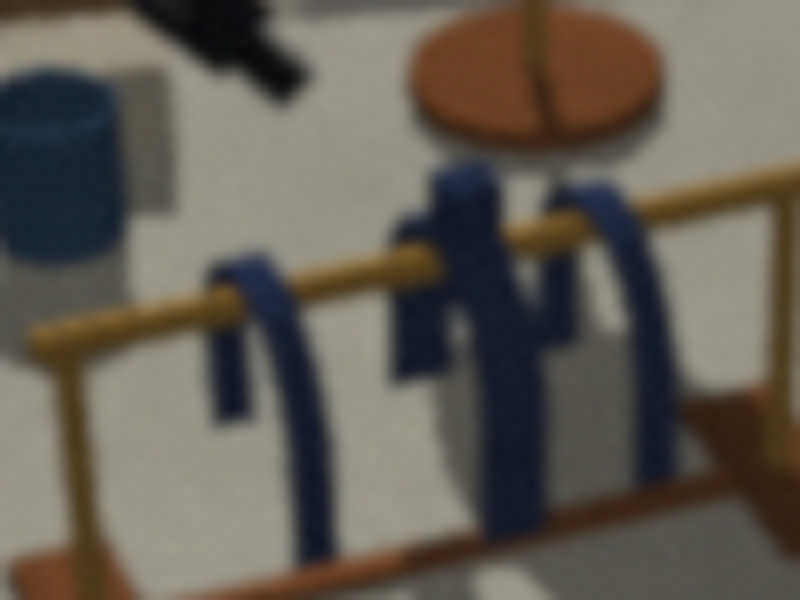

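View pics/t17.png

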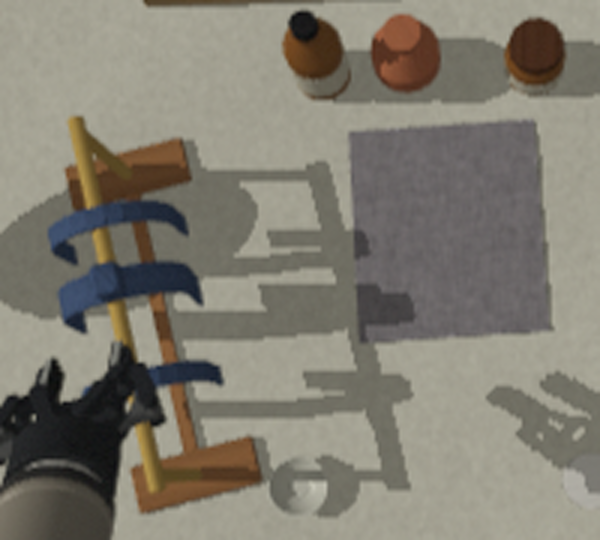

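The headband hangs freely between the bands: side crop knot (465,190), top crop (105,282). I back off a little, then wait and check that it is still.

Call:
drive_tool([
  [0,-30,0,0,0,0,48],
  [0,-60,0,0,0,0,48],
  [0,-60,0,0,0,0,48],
  [0,-60,0,0,0,0,48],
  [0,-60,0,0,0,0,48],
])

```text
clock: 16.25
tcp_pos: [0.4207, 0.2635, 0.3166]
orientation: [-1.414, -0.708, -0.381]
contact_force: [-0.4, -0.0, -0.6]
grip_width: 0.0482
```

Call:
drive_tool([
  [0,0,0,0,0,0,48],
  [0,0,0,0,0,0,48],
  [0,0,0,0,0,0,48],
  [0,0,0,0,0,0,48],
  [0,0,0,0,0,0,48],
])

```text
clock: 16.75
tcp_pos: [0.4208, 0.2635, 0.3165]
orientation: [-1.414, -0.708, -0.381]
contact_force: [0.2, -0.6, -0.5]
grip_width: 0.048
```

Run:
```python
from path import *
fa=cam('side')
f1=cam('side')
for i in range(8): r.grab_frame('side')
f2=cam('side','side18');t=cam('top','top18')
d=cv2.absdiff(f1['frame'],f2['frame'])[120:195,210:310].max(2);n=cv2.absdiff(fa['frame'],f1['frame'])[120:195,210:310].max(2);print('diff .5s',d.mean(),np.percentile(d,99.5),'noise',n.mean(),np.percentile(n,99.5))
x0,y0,s=220,125,6
im=cv2.resize(f2['frame'][y0:y0+75,x0:x0+85],None,fx=s,fy=s,interpolation=cv2.INTER_CUBIC)
x1,y1=145,160
im2=cv2.resize(t['frame'][y1:y1+75,x1:x1+45],None,fx=s,fy=s,interpolation=cv2.INTER_CUBIC)
cv2.imwrite('pics/s18.png',np.hstack([im,im2]))
print(r.get_obs()['clock'])
```

```text
diff .5s 1.6766666666666667 5.0 noise 1.6625333333333334 5.0
17.35
```

View pics/s18.png

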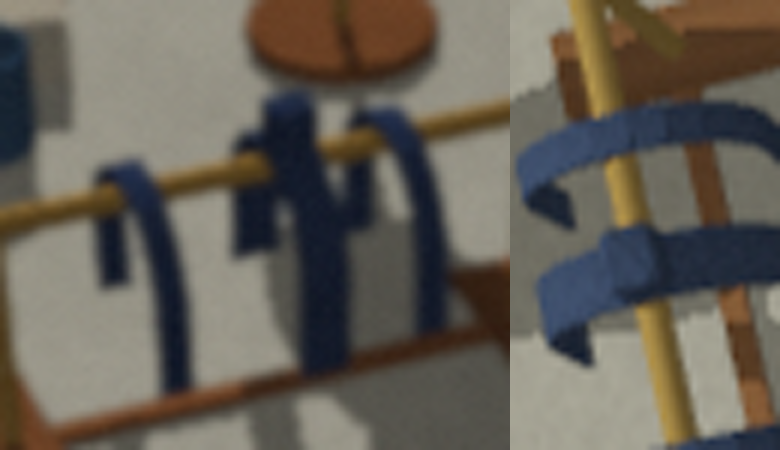

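Run:
```python
from path import *
f=cam('side');t=cam('top')
P=tri([ray(f,268.3,142.5),ray(t,164.5,203.7)]);print('knot top tri',P)
bc=np.array([.521,.2852,.166]);by=np.array([-bx[1],bx[0],0])
loc=lambda X:np.array([(X-bc)@bx,(X-bc)@by,X[2]-.166])
print('bar frame',loc(P))
T=onz(t,164.5,203.7,.201);print('top@z.201',loc(T))
a=loc(T)[0]
for n,u in(('near leg end',(274.2,186)),('far leg end',(262.5,166.5)),('knot top',(268.3,142))):
    c,d=ray(f,*u);s=((bc+a*bx-c)@bx)/(d@bx);print(n,loc(c+s*d))
for n,z,us in (('near',.169,(178,236)),('far',.169,(164,181.5))): print(n,loc(onz(t,*us,z)))
# change of scene vs start
g=pickle.load(open('f0.pkl','rb'))
d=cv2.absdiff(g['side']['frame'],f['frame']).max(2);cv2.imwrite('pics/d.png',np.hstack([cv2.threshold(d,25,255,0)[1]]))
```

```text
knot top tri [0.5348 0.2876 0.1935]
bar frame [ 0.014  -0.0008  0.0275]
top@z.201 [ 0.0101 -0.0025  0.035 ]
near leg end [ 0.0101 -0.0657 -0.109 ]
far leg end [ 0.0101  0.053  -0.1016]
knot top [ 0.0101 -0.0179  0.0404]
near [-0.0783 -0.0107  0.003 ]
far [ 0.0793 -0.0051  0.003 ]
```

View pics/d.png

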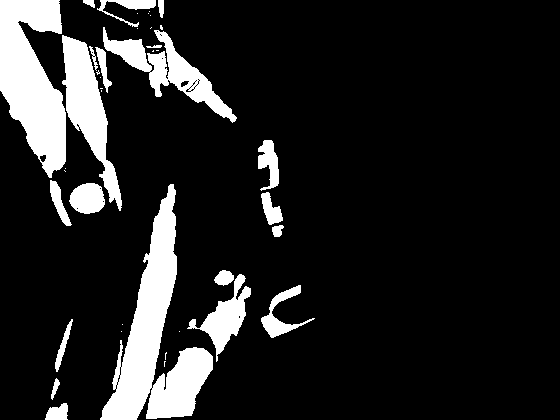

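Run:
```python
from h import *
print(r.get_obs()['clock']); print(r.hand_in())
```

```text
17.45
the job is handed in; nothing more can be done
None
```

I lifted the blue headband out of its box and laid it flat on the mat with its knot towards the robot's right. I let go, gripped the knot again with the tool tilted 50°, and hung it over the rail. I released it at about 15 s and handed in at 17.45 s.

**Hang, by my last checks:**
- **Position:** the knot is about 10–14 mm from the middle of the gap along the bar. Each band's centre is at least 65 mm away, against the 26 mm needed.
- **Upright:** the legs straddle the bar, one on each side, and the leg-end heights suggest a tilt of about 0.06 rad (limit 0.25).
- **At rest:** two side views 0.5 s apart differ only by image noise.

**Everything else:** comparing the side view with the start shows only the arm, its shadow, the emptied box and the headband changed. The white object at pixel (223,277) also shows up in that comparison. I took this as the arm's shadow, since it was still in the same place in the side pictures taken during the job.

**Checks that disagreed:**
- The two camera views differ by about 8 mm on the height of the knot's top. The two-view fix puts it 27.5 mm above the bar top, and the given sizes would make it 35 mm.
- The knot's sideways offset came out at 1–3 mm from the top view and the two-view fix, but 18 mm from the side view alone. I trusted the first two; the limit is 20 mm.

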